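# Hang the tall cutter pail on the hook stand

### The job

Two small steel pails of biscuit cutters stand on the baking table with their wire handles folded down. Take the taller pail: while it stands on the table, swing its handle upright; then lift it by the handle and hang it on the hook of the stand, with the hook in the notch at the middle of the handle, and leave it hanging free and still. Do not tip the pail far enough to spill the cutters, and leave the other pail, the shaker and the bowl where they are.

Things in the scene. Friction and masses are not known exactly. Their poses are not given: they have to be found in the camera images.
- pail_center (a point): Centre (on the axis, half-way up) of the TALL open steel pail, the one to hang: 95 mm high, 96 mm across the rim, 80 mm across the foot, 0.4 to 0.65 kg, so a hard level push on the bail can tip it. z is its axis (up). Its wire bail pivots on two ears 57 mm to either side along the point's y axis, 40.5 mm above this point (88 mm above the foot).
- bail_top (a point): Middle of the tall pail's bail: wire centre at the peak of its hanging notch, 74 mm from the pivot line. Dark wire, 8 mm thick. Bail upright, in mm (along the pail's y; above the pivots): legs (57, 0)-(56, 46), corner to (47, 61), nearly level stretch to (14, 64), where it can be pinched, then up to the peak (0, 74); the other half mirrors it.
- bail (a joint): Angle of the tall pail's bail about its pivots (rad): 0 upright; positive leans towards the pail's -x side, where it starts folded down, 1.1 to 1.4; stops at -1.45 and 1.45. The pivots rub (about 0.015 N m), so the bail stays at whatever angle it is left.
- hook_trough (a point): Hook of the fixed steel stand: top of its 8 mm rod at the bottom of the trough, 236 mm above the table, where the bail's notch should lie. x points level from the hook's open tip to the post. The bail comes over the tip from the -x side and down into the trough, its wire running across x, either way round; the trough is about 26 mm wide at its top.
- hook_tip (a point): Upper end of the hook's turned-up tip: 22 mm to the -x side of the trough and 22 mm above it. Axes as for the trough.
- hook_post (a point): Top of the stand's post, 259 mm above the table, 14 mm thick, 85 mm to the +x side of the trough. The rod leaves the trough 26 mm on its +x side and runs level to here, its top 256 mm above the table. The post stands on a disc 110 mm across, 14 mm high.
- squat_center (a point): Centre (half-way up) of the SHORT pail, to be left alone: same width and same kind of bail (pivots 53 mm above its foot, folded towards its -x side), but only 60 mm high.
- shaker_center (a point): Centre (half-way up) of a round closed metal shaker, 58 mm across, 130 mm high: leave it alone.
- bowl_center (a point): Centre (half-way up) of a small white bowl, 84 mm across, 48 mm high: leave it alone.

How it is judged:
By the outcome, as a careful person would: the job done as asked, in the order asked, and still so for the second after the job is handed in, with the robot touching nothing.
It also fails if it takes over 67 s, if anything falls off the work surface, if the arm or the gripper's body presses on something with over 40 N, if the wrist force passes 120 N, or if a joint passes its speed limit or range.

### The arm

A 6-joint arm with a two-finger parallel gripper is mounted at the origin on the work surface. World frame = base frame: x ahead of the robot, y to its left, z up, the work surface at z = 0. Lengths are in mm, angles in rad, forces in N, time in s.
With the tool pointing down it reaches from about 275 to 1000 mm from the base axis. Payload 8.4 kg.
Tool frame: the origin (TCP) lies midway between the tips of the shut fingers; the grasp point (between the pads) lies 19 mm behind it; z points along the fingers, y is the direction in which the jaws open and shut (so a half turn about z gives the same grasp; the last joint's range is limited). The gripper opens to 85 mm and grips with 20 to 120 N. Pads are 22 mm wide; open, the fingers measure 114 mm over their backs; the gripper's body (76 mm by 85 mm) begins 54 mm behind the grasp point. The pads swing forward as they close: fully open they stand 13 mm farther back than shut.
Start: joints at [1.244, 0.353, 1.633, -0, 1.155, -0.002], TCP at [199.448, 592.324, 201.781] pointing down, gripper open.
Joint ranges: [-2.63, 2.63], [-0.92, 2.1], [0.06, 2.66], [-1.3, 4.44], [0, 2.69], [-3.02, 3.02]. Speed limits (rad/s): [2.22, 2.22, 2.79, 3.14, 3.14, 3.14].

### API

Orientations are given as [roll, pitch, yaw] about the fixed x, y, z axes, in that order (R = Rz(yaw) Ry(pitch) Rx(roll)).
In Python, from rig import r gives the robot as it stands. The module is installed in compiled form; this text tells all that it offers.
- The arm moves only by the tool drive_tool, never from a script. Its argument "moves" is a list of rows, each a list of 3 entries, a list of its own where there are three numbers: the closure, from 0 (fully open) to 1 (shut), then the shift along the tool's x, y, z in cm, then the turn about the tool's z in degrees. In form: [[claw, [dx, dy, dz], roll], ...]. A call has 1 to 12 rows; each row is the pose to reach, as a shift and turn from the pose measured when the call began, along the tool's axes at that moment; what a row does not reach only later rows make up. A row lasts 1/8 s, in which the tool goes at most 62.5 mm and 10.7 degrees, less where a joint would pass 70% of its speed; a pose out of reach is approached as far as the arm can. A call with a gripper value outside its range is refused whole. The fingers move at their own pace and stop on an object; "grip_force" is the grip in N (left out, the last holds). Time passes only in rows, so rows that repeat a pose let the fingers close. It gives the time, the measured TCP pose, the force and the opening at its end, in the units of the state.
- r.sense(): the state, without advancing time (a new reading comes with each control period).
- r.grab_frame(name): name is "scene" or "top"; returns a dict with "color" (420x560x3 uint8, red, green, blue), "fx", "fy", "cx", "cy" (pixels), "pose" (4x4, takes a point from camera to world coordinates). Camera axes: x right, y up, looking along -z (the intrinsics and any distortion apply to the point x, -y, -z); pixel columns grow to the right and rows downward; lengths in mm; the calibration is good to about 2 mm. A picture is of the moment at which its call begins. There is no depth.
- r.sign_off(): hands the job in, once; it reports no verdict.
Trained networks look in the newest picture that a camera, given by its name, has taken for a name from the list of things; names that differ only in an ending like _2 or _b are one class to them, and where a whole thing is asked for, a point or a joint stands for the part that bears it (a point fixed in the world has none). Each returns a list of dicts, best first, with "score" (0 to 1); they miss things now and then, are a little off and sometimes report something else, mostly with a low value. They report only what shows in the picture. A call takes as long as a camera call.
- r.outline_of(thing, camera): "mask" (420x560 bool, what is visible of it) and "at" ([column, row] in pixels, amid what is visible of it).
- r.spot_point(thing, camera): "at" ([column, row] in pixels: a listed point, or the origin of a listed thing).
The state is a dict: "clock": time; "qpos": joint angles; "qvel": joint speeds; "joint_efforts": joint torques, N m; "eef_pos": TCP position; "tcp_rot": TCP orientation; "contact_force": force on the tool from outside, world axes, zero at the start; "wrist_torque": the same for the moment, N m; "opening": opening from 0.0 (shut) to 1.0 (fully open).
Only numpy, scipy, OpenCV 4.12 (cv2) and the standard library are available. Lean on these libraries where they do the work, as an engineer would, in place of code of your own. Each camera call takes 0.05 s, during which the arm holds its last target.

## Working session

There is one attempt and no reset: what is moved stays moved. The work goes in short steps, Python scripts to look and compute and a tool call to move; the robot and the scene stay as the last step left them, time stands still between calls to the robot, and variables do not carry over. Pictures are saved under pics/ and viewed, and the job is handed in when it is done.

Besides the shell and the picture viewer there is one more tool, called after "Emit:" by a JSON object that holds its "method" and its "body". drive_tool: Moves the arm, as the interface text tells. Its arguments: {"type":"object","properties":{"moves":{"type":"array"},"grip_force":{"type":"number"}},"required":["moves"]}

```bash
mkdir -p pics
cat > h.py <<'E'
import numpy as np, cv2
from rig import r
def grab(n,fn=None):
    f=r.grab_frame(n)
    if fn: cv2.imwrite('pics/'+fn,f['color'][:,:,::-1])
    return f
def ray(f,px):
    P=np.array(f['pose']);d=np.array([(px[0]-f['cx'])/f['fx'],-(px[1]-f['cy'])/f['fy'],-1.0])
    d=P[:3,:3]@d; return P[:3,3],d/np.linalg.norm(d)
def proj(f,p):
    P=np.array(f['pose']);c=P[:3,:3].T@(np.array(p)-P[:3,3])
    return np.array([f['cx']+f['fx']*c[0]/-c[2], f['cy']+f['fy']*c[1]/c[2]])
def atz(f,px,z):
    o,d=ray(f,px); return o+d*(z-o[2])/d[2]
def tri(f1,p1,f2,p2):
    o1,d1=ray(f1,p1);o2,d2=ray(f2,p2)
    A=np.stack([d1,-d2],1);s=np.linalg.lstsq(A,o2-o1,rcond=None)[0]
    a=o1+d1*s[0];b=o2+d2*s[1];return (a+b)/2,np.linalg.norm(a-b)
E
python3 - <<'E'
from h import *
np.set_printoptions(precision=1,suppress=True)
fs={n:grab(n,n+'0.png') for n in('scene','top')}
for n,f in fs.items(): print(n,{k:v for k,v in f.items() if k not in('color','pose')},np.array(f['pose']).tolist())
for t in ['pail_center','bail_top','hook_trough','hook_tip','hook_post','squat_center','shaker_center','bowl_center']:
    b={}
    for n in fs:
        l=r.spot_point(t,n); b[n]=l
        print(t,n,[(np.round(x['at'],1).tolist(),round(x['score'],2)) for x in l[:3]])
    if b['scene'] and b['top']: print('   tri',*tri(fs['scene'],b['scene'][0]['at'],fs['top'],b['top'][0]['at']))
print(r.sense())
E
```

```text
scene {'fx': 491.3963282827202, 'fy': 491.3963282827202, 'cx': 281.1275829715931, 'cy': 218.31024563292428} [[-0.8817912498997955, -0.2673573633296215, 0.38854115853225774, 981.4407009469187], [0.4713604851409622, -0.47121008981676593, 0.7455067701252297, 889.5302968330448], [-0.016232210195568194, 0.8405242956204823, 0.5415306305499799, 837.2543652326606], [0.0, 0.0, 0.0, 1.0]]
top {'fx': 400.0652741564526, 'fy': 400.0652741564526, 'cx': 281.4821831370569, 'cy': 212.9619959586636} [[0.00791594560024904, 0.9963106749068497, -0.08545394591188644, 424.3488556596107], [-0.9999657950021376, 0.0076821013900508165, -0.0030649867823819895, -4.450720417073147], [-0.0023972131730605668, 0.085475285228484, 0.9963374071990434, 1115.9849957838815], [0.0, 0.0, 0.0, 1.0]]
pail_center scene [([237.9, 205.0], 0.89)]
pail_center top [([395.1, 215.4], 0.94)]
   tri [ 509.4 -299.    68.8] 1.568548862294558
bail_top scene [([257.4, 191.9], 0.69)]
bail_top top [([385.4, 229.6], 0.68)]
   tri [ 466.  -256.8  123.6] 9.403685163018674
hook_trough scene [([254.2, 202.2], 0.66)]
hook_trough top [([286.0, 181.
[... 379 characters left out ...]
2], 0.88)]
   tri [491.7 327.2  34.5] 1.0970259455136016
shaker_center scene [([292.0, 220.1], 0.82)]
shaker_center top [([338.9, 257.2], 0.74)]
   tri [ 400.9 -153.3   61.7] 2.9550747995122686
bowl_center scene [([349.9, 288.6], 0.97)]
bowl_center top [([229.2, 250.3], 0.57)]
   tri [410.4 142.6  29.9] 11.173048934277459
{'clock': 0.9, 'qpos': array([ 1.2,  0.4,  1.6,  0. ,  1.2, -0. ]), 'qvel': array([ 0.,  0.,  0.,  0.,  0., -0.]), 'joint_efforts': array([  0. , -60.5, -34.2,   0. ,   0. ,   0. ]), 'eef_pos': array([199.4, 592.3, 201.8]), 'tcp_rot': array([ 3.1, -0. ,  2.8]), 'contact_force': array([-0.2, -0.2,  0.7]), 'wrist_torque': array([ 0., -0.,  0.]), 'opening': 1.0029566392716573}
```

```bash
python3 -c "
import cv2
a=cv2.imread('pics/scene0.png');cv2.imwrite('pics/scene0b.png',cv2.resize(a[120:400,140:470],None,fx=2.1,fy=2.1,interpolation=3))
a=cv2.imread('pics/top0.png');cv2.imwrite('pics/top0b.png',cv2.resize(a[120:300,110:450],None,fx=2.3,fy=2.3,interpolation=3))
"
```

```text
(no output)
```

View pics/scene0b.png

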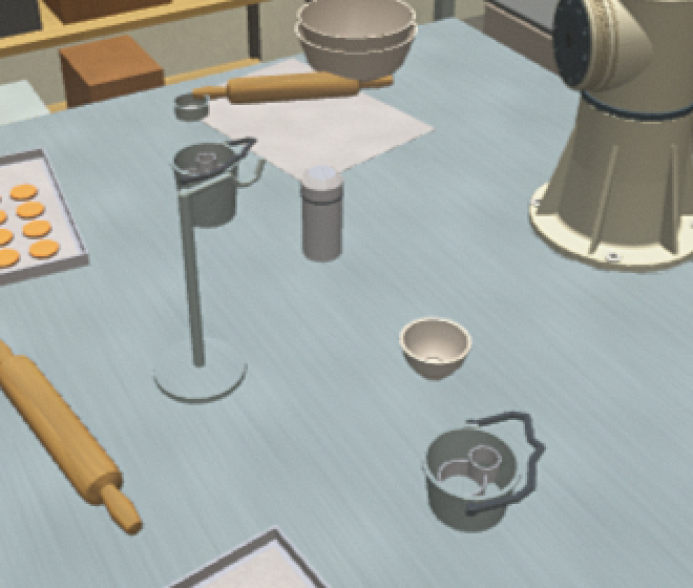

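View pics/top0b.png

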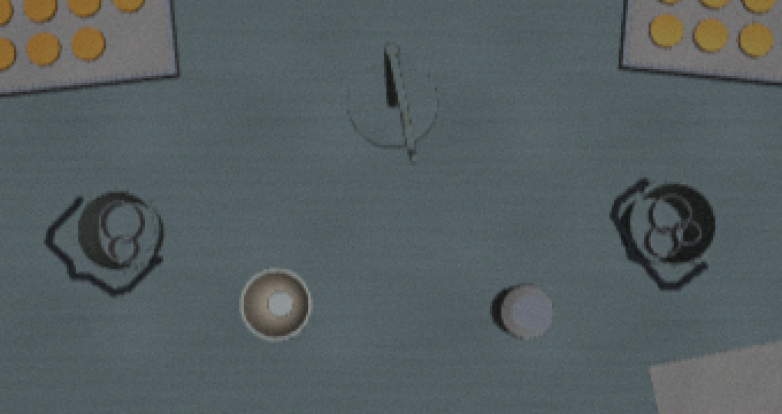

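Run:
```python
from h import *
np.set_printoptions(precision=1,suppress=True)
fs={n:grab(n) for n in('scene','top')}
D={}
for n,f in fs.items():
    for t in ['pail_center','bail','hook_tip','squat_center','shaker_center']:
        l=r.outline_of(t,n)
        if not l: print(t,n,None); continue
        m=l[0]['mask'];ys,xs=np.nonzero(m)
        print(t,n,len(l),round(l[0]['score'],2),m.sum(),xs.min(),xs.max(),ys.min(),ys.max())
        D[t+'_'+n]=m
    D['col_'+n]=f['color']
np.savez('d0.npz',**D)
print('scene@47.5',atz(fs['scene'],[237.9,205.0],47.5),'top',atz(fs['top'],[395.1,215.4],47.5))
for p in [([264.4,194.7],[290,188.5],258),([254.2,202.2],[286,181],236),([227.1,211.7],[285,137.8],259)]:
    print(atz(fs['scene'],p[0],p[2]),atz(fs['top'],p[1],p[2]))
a=fs['scene']['color'][170:250,200:290,::-1];m=D['pail_center_scene'][170:250,200:290]
def ov(n,y0,y1,x0,x1):
    a=fs[n]['color'][y0:y1,x0:x1,::-1].copy();b=a.copy()
    for t,c in (('pail_center',(0,0,255)),('bail',(0,255,0)),('hook_tip',(255,0,0))):
        if t+'_'+n in D:b[D[t+'_'+n][y0:y1,x0:x1]]=c
    k=5
    return np.hstack([cv2.resize(z,(390,400),interpolation=0) for z in(a,b)])
cv2.imwrite('pics/z1.png',ov('scene',165,245,205,283));cv2.imwrite('pics/z2.png',ov('top',190,254,366,428))
```

```text
pail_center scene 2 0.82 934 222 260 186 228
bail scene 1 0.43 82 230 261 186 205
hook_tip scene 1 0.86 1793 214 266 195 312
squat_center scene 1 0.64 2134 342 398 316 373
shaker_center scene 1 0.82 837 283 303 199 244
pail_center top 1 0.66 1532 376 422 198 244
bail top 1 0.51 186 376 414 200 244
hook_tip top 2 0.76 1263 261 299 139 188
squat_center top 1 0.83 1278 137 180 202 247
shaker_center top 1 0.94 499 323 350 244 266
scene@47.5 [ 495.7 -331.3   47.5] top [ 511.8 -305.4   47.5]
[551.7 -17.9 258. ] [551.2 -19.8 258. ]
[572.5 -32.5 236. ] [571.2 -11.2 236. ]
[658.4  10.1 259. ] [662.7  -8.2 259. ]
```

View pics/z1.png

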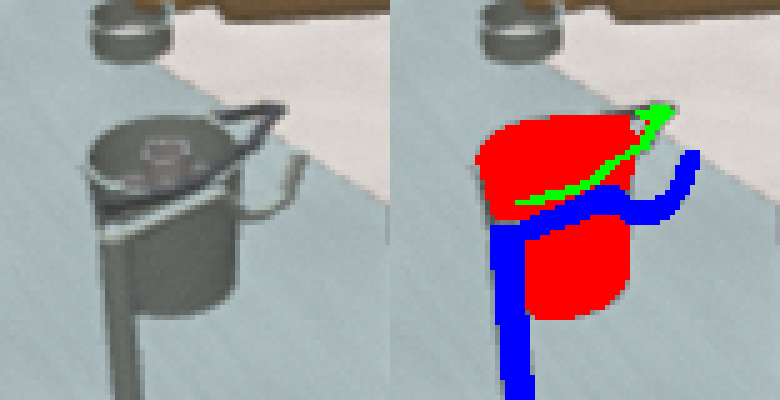

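View pics/z2.png

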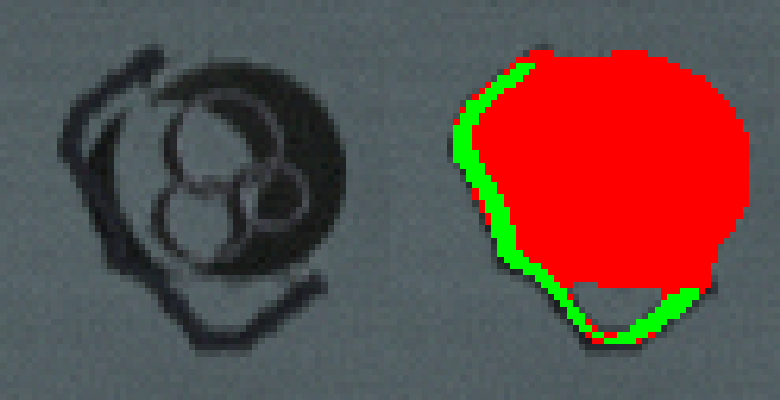

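```bash
cat >> h.py <<'E'
W=np.array([(57,0),(56,46),(47,61),(14,64),(0,74),(-14,64),(-47,61),(-56,46),(-57,0)],float)
def bailpts(x,y,yaw,ang,zp=88,w=W):
    # local: y=w0, height w1 rotated toward -x by ang
    l=np.stack([-w[:,1]*np.sin(ang),w[:,0],w[:,1]*np.cos(ang)],1)
    c,s=np.cos(yaw),np.sin(yaw)
    return np.stack([x+c*l[:,0]-s*l[:,1],y+s*l[:,0]+c*l[:,1],zp+l[:,2]],1)
def circ(x,y,R,z,n=60):
    t=np.linspace(0,2*np.pi,n);return np.stack([x+R*np.cos(t),y+R*np.sin(t),z+0*t],1)
E
python3 - <<'E'
from h import *
from scipy.optimize import least_squares
np.set_printoptions(precision=3,suppress=True)
fs={n:grab(n) for n in('scene','top')}
tz=lambda X,Y:(366+X*62/390,190+Y*.16)
sz=lambda X,Y:(205+X/5,165+Y/5)
obs=[('top',tz(155,50),0),('top',tz(67,147),1.6),('top',tz(115,265),4),('top',tz(222,342),6.5),('top',tz(322,285),8),
('scene',sz(218,117),0),('scene',sz(280,106),1.6)]
tab=dict()
def at(i): 
    k=int(i);t=i-k
    return W[k] if t==0 else W[k]*(1-t)+W[k+1]*t
def res(p,flip=1):
    o=[]
    for n,px,i in obs:
        q=bailpts(*p,w=np.array([at(i)]) * [flip,1])[0]; o+=list(proj(fs[n],q)-px)
    return o
for fl in(1,-1):
  for y0 in np.arange(-3,3.1,1):
    s=least_squares(res,[505,-300,y0,1.2],args=(fl,)); 
    if s.cost<60: print(fl,s.x,s.cost,np.round(s.fun,1))
    if s.cost<60: best=s.x
for n,(y0,y1,x0,x1) in {'scene':(165,245,205,283),'top':(185,255,362,430)}.items():
    k=7;a=cv2.resize(fs[n]['color'][y0:y1,x0:x1,::-1],None,fx=k,fy=k,interpolation=0)
    for pts,c in ((bailpts(*best),(0,255,0)),(circ(best[0],best[1],48,95),(0,0,255)),(circ(best[0],best[1],40,0),(255,0,255))):
        q=np.array([proj(fs[n],p) for p in pts]);q=((q-[x0,y0]+.5)*k).astype(int)
        cv2.polylines(a,[q],False,c,1)
    cv2.imwrite(f'pics/fit_{n}.png',a)
E
```

```text
Traceback (most recent call last):
NameError: name 'best' is not defined
```

```bash
cat > fit.py <<'E'
from h import *
from scipy.optimize import least_squares
np.set_printoptions(precision=3,suppress=True)
fs={n:grab(n) for n in('scene','top')}
tz=lambda X,Y:(366+X*62/390-.5,190+Y*.16-.5)
sz=lambda X,Y:(205+X/5-.5,165+Y/5-.5)
obs=[('top',tz(155,50),0),('top',tz(67,147),1.6),('top',tz(115,265),4),('top',tz(222,342),6.5),('top',tz(322,285),8),
('scene',sz(218,117),8),('scene',sz(280,106),6.5),('scene',sz(105,203),0)]
def at(i): 
    k=int(i);t=i-k
    return W[k] if t==0 else W[k]*(1-t)+W[k+1]*t
def res(p,flip=1):
    o=[]
    for n,px,i in obs:
        q=bailpts(*p,w=np.array([at(i)]) * [flip,1])[0]; o+=list(proj(fs[n],q)-px)
    return o
bc=1e9
for fl in(1,-1):
  for y0 in np.arange(-3,3.1,1):
    s=least_squares(res,[505,-300,y0,1.2],args=(fl,)); 
    if s.cost<bc-.01: print(fl,s.x,s.cost,np.round(s.fun,1)); bc=s.cost;best=s.x
for n,(y0,y1,x0,x1) in {'scene':(165,245,205,283),'top':(185,255,362,430)}.items():
    k=7;a=cv2.resize(fs[n]['color'][y0:y1,x0:x1,::-1],None,fx=k,fy=k,interpolation=0)
    for pts,c in ((bailpts(*best),(0,255,0)),(circ(best[0],best[1],48,95),(0,0,255)),(circ(best[0],best[1],40,0),(255,0,255))):
        q=np.array([proj(fs[n],p) for p in pts]);q=((q-[x0,y0]+.5)*k).astype(int)
        cv2.polylines(a,[q],False,c,1)
    cv2.imwrite(f'pics/fit_{n}.png',a)
E
python3 fit.py
```

```text
1 [ 503.593 -314.242   -0.968    1.205] 7.611271121032098 [ 0.   1.6  1.  -1.4 -0.1  0.1  0.2  0.6 -0.7  0.6 -1.5  0.6 -1.1  1.6
  1.3  0.5]
```

View pics/fit_scene.png

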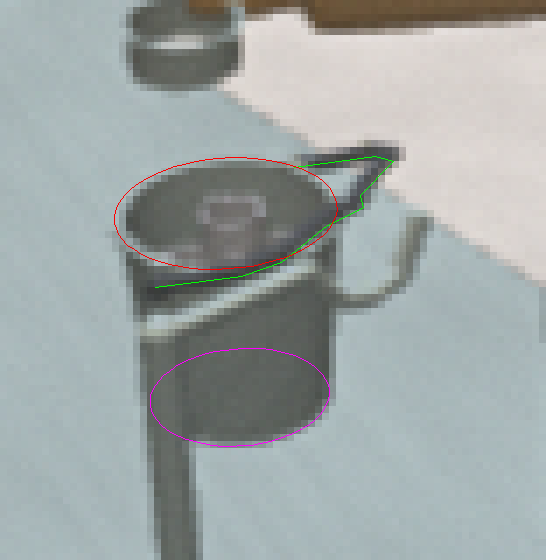

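View pics/fit_top.png

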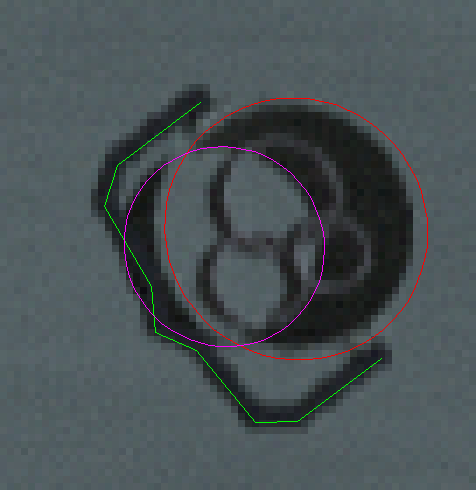

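```bash
cat > icp.py <<'E'
from h import *
from scipy.optimize import least_squares
np.set_printoptions(precision=3,suppress=True)
fs={n:grab(n) for n in('scene','top')}
g={n:cv2.GaussianBlur(cv2.cvtColor(fs[n]['color'],cv2.COLOR_RGB2GRAY),(0,0),0.8).astype(float) for n in fs}
t=np.linspace(0,1,12,endpoint=False)
Wd=np.concatenate([W[i]+(W[i+1]-W[i])*t[:,None] for i in range(8)])
Wd=Wd[4:-4]
from scipy.ndimage import map_coordinates
x0=np.array([504,-312,-.968,1.2])
# per-sample normal search: darkest-centroid across normal
def meas(p,n,halfw=4):
    q=bailpts(*p,w=Wd);u=np.array([proj(fs[n],a) for a in q])
    T=np.gradient(u,axis=0);T/=np.linalg.norm(T,axis=1)[:,None]+1e-9;N=np.stack([-T[:,1],T[:,0]],1)
    s=np.linspace(-halfw,halfw,33)
    P=u[:,None]+N[:,None]*s[:,None]
    I=map_coordinates(g[n],[P[...,1],P[...,0]],order=1)
    return u,N,s,I
def res(p,use):
    o=[]
    for n,(u0,N,off,ok) in use.items():
        u=np.array([proj(fs[n],a) for a in bailpts(*p[:4],w=Wd)])
        o+=list((((u-u0)*N).sum(1)-off)[ok])
    return o
for names in (('top','scene'),('top',)):
  p=x0.copy()
  for it in range(8):
    use={}
    for n in names:
        u,N,s,I=meas(p,n,3.5 if it<4 else 2.5)
        bg=np.maximum(I[:,:3].mean(1),I[:,-3:].mean(1))
        # reject where either end dark (pail interior) 
        both=np.minimum(I[:,:4].max(1),I[:,-4:].max(1))
        w=np.clip(both[:,None]-I-8,0,None);ok=(w.sum(1)>30)&(both-I.min(1)>18)
        off=(w*s).sum(1)/np.maximum(w.sum(1),1e-6)
        use[n]=(u,N,off,ok)
    if len(names)==1:
        f=lambda z:res(np.r_[z,1.2],use); r_=least_squares(f,p[:3],loss='soft_l1',f_scale=.5);p=np.r_[r_.x,1.2]
    else:
        r_=least_squares(res,p,args=(use,),loss='soft_l1',f_scale=.5);p=r_.x
  print(names,p,{n:int(use[n][3].sum()) for n in use},np.std(r_.fun))
  if len(names)==2: best=p
for n,(y0,y1,x0_,x1) in {'scene':(165,245,205,283),'top':(185,255,362,430)}.items():
    k=7;a=cv2.resize(fs[n]['color'][y0:y1,x0_:x1,::-1],None,fx=k,fy=k,interpolation=0)
    for pts,c in ((bailpts(*best),(0,255,0)),(circ(best[0],best[1],46.5,95),(0,0,255)),(circ(best[0],best[1],40,0),(255,0,255))):
        q=np.array([proj(fs[n],p) for p in pts]);q=((q-[x0_,y0]+.5)*k).astype(int)
        cv2.polylines(a,[q],False,c,1)
    cv2.imwrite(f'pics/fit2_{n}.png',a)
a=np.hstack([cv2.resize(cv2.imread(f'pics/fit2_{n}.png'),(400,480)) for n in('scene','top')]);cv2.imwrite('pics/fit2.png',a)
E
python3 icp.py
```

```text
('top', 'scene') [ 504.88  -312.687   -0.982    1.147] {'top': 61, 'scene': 70} 0.2596162721945754
('top',) [ 505.779 -314.181   -0.974    1.2  ] {'top': 61} 0.18170331497638134
```

View pics/fit2.png

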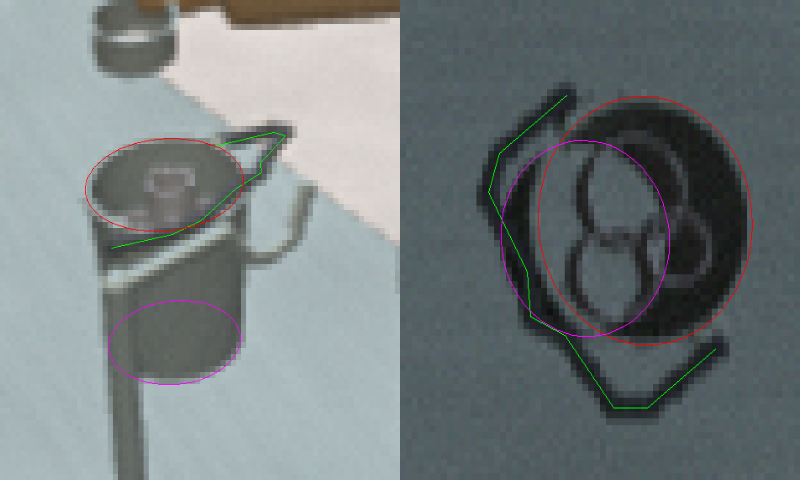

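```bash
cat >> h.py <<'E'
PX,PY,PYAW=505.,-311.5,-0.975
S=-30.;RAD=62.6;BACK=15.
def arc(a,s=S):
    c,sn=np.cos(PYAW),np.sin(PYAW);lx=-RAD*np.sin(a)
    return np.array([PX+c*lx-sn*s,PY+sn*lx+c*s,88+RAD*np.cos(a)-BACK])
def rot(rpy):
    from scipy.spatial.transform import Rotation as Ro
    return Ro.from_euler('xyz',rpy).as_matrix()
def delta(p,yaw=None,st=None):
    st=st or r.sense();R=rot(st['tcp_rot']);d=R.T@(np.array(p)-st['eef_pos'])/10
    if yaw is None: return np.round(d,2)
    x=R[:,0];cur=np.arctan2(x[1],x[0]);dy=(yaw-cur+np.pi)%(2*np.pi)-np.pi
    return np.round(d,2),round(-np.degrees(dy),1)
E
python3 - <<'E'
from h import *
np.set_printoptions(precision=3,suppress=True)
st=r.sense();print(st['tcp_rot'],st['clock'])
print(arc(1.16))
p=arc(1.16).copy();p[2]=200
print(delta(p,0.596,st), delta([400,150,202],0.596,st))
E
```

```text
[-3.142 -0.     2.817] 1.8
[ 447.962 -280.832   97.999]
(array([-51.42, -74.82,   0.18]), np.float64(127.2)) (array([-33.12, -35.52,  -0.02]), np.float64(127.2))
```

Emit:
{"method": "drive_tool", "body": {"moves": [[0.3, [-33, -35.5, 0], 60], [0.5, [-33, -35.5, 0], 60], [0.5, [-33, -35.5, 0], 80], [0.5, [-33, -35.5, 0], 80], [0.5, [-33, -35.5, 0], 80], [0.5, [-33, -35.5, 0], 80], [0.5, [-33, -35.5, 0], 90], [0.5, [-33, -35.5, 0], 100], [0.5, [-51.4, -74.8, 0], 127], [0.5, [-51.4, -74.8, 0], 127], [0.5, [-51.4, -74.8, 0], 127], [0.5, [-51.4, -74.8, 0], 127]], "grip_force": 20}}

```text
clock: 3.3
eef_pos: [427.3, -100.0, 202.2]
tcp_rot: [3.141, -0.001, 0.595]
contact_force: [1.5, -0.1, 0.3]
opening: 0.5
```

Run:
```python
from h import *
st=r.sense();print(st['eef_pos'],st['tcp_rot'],st['clock'],st['opening'],st['qpos'])
p=arc(1.16).copy();p[2]=170
print(delta(p,0.596,st))
```

```text
[427.25126266 -99.95055745 202.21839668] [ 3.14077742e+00 -9.66430015e-04  5.94528898e-01] 3.3 0.5004929499599944 [-2.33360384e-01  5.54852207e-02  2.01159203e+00  1.82448208e-04
  1.07326126e+00  7.42820464e-01]
(array([-8.42, 16.14,  3.23]), np.float64(-0.1))
```

Emit:
{"method": "drive_tool", "body": {"moves": [[0.5, [-4, 8, 1], 0], [0.5, [-8.4, 14, 2], 0], [0.5, [-8.4, 16.1, 3.2], 0], [0.5, [-8.4, 16.1, 3.2], 0], [0.5, [-8.4, 16.1, 3.2], 0]]}}

```text
clock: 3.92
eef_pos: [447.5, -280.0, 170.1]
tcp_rot: [-3.141, -0.001, 0.594]
contact_force: [0.5, -1.2, -0.2]
opening: 0.498
```

```bash
cat > look.py <<'E'
import sys
from h import *
tag=sys.argv[1];b=[int(v) for v in sys.argv[2:10]] if len(sys.argv)>9 else [150,260,190,310,170,260,340,450]
out=[]
for n,(y0,y1,x0,x1) in (('scene',b[:4]),('top',b[4:])):
    f=grab(n); out.append(cv2.resize(f['color'][y0:y1,x0:x1,::-1],(400,int(400*(y1-y0)/(x1-x0))),interpolation=2))
h=max(o.shape[0] for o in out);out=[cv2.copyMakeBorder(o,0,h-o.shape[0],0,0,0) for o in out]
cv2.imwrite(f'pics/{tag}.png',np.hstack(out))
st=r.sense();print(st['eef_pos'].round(1),st['tcp_rot'].round(3),st['clock'],st['opening'],st['contact_force'].round(1))
E
python3 look.py a1
```

```text
[ 447.8 -279.3  170.6] [ 3.141e+00 -1.000e-03  5.950e-01] 4.025 0.5057229206590688 [ 1.  -1.3  0.2]
```

View pics/a1.png

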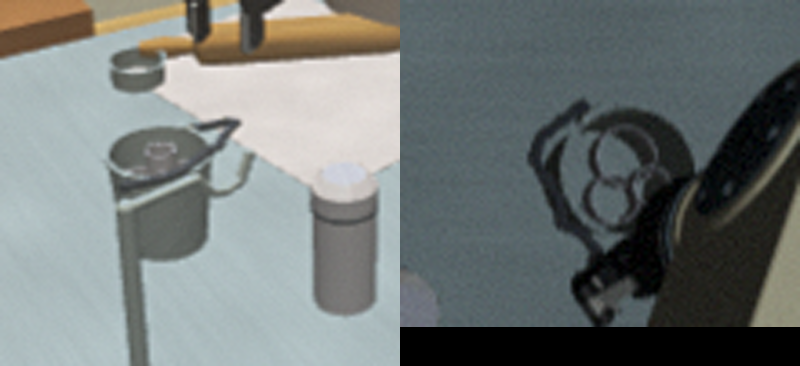

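Run:
```python
from h import *
print(delta(arc(1.16),0.596))
```

```text
(array([-0.08,  0.13,  7.26]), np.float64(-0.0))
```

Emit:
{"method": "drive_tool", "body": {"moves": [[0.5, [-0.1, 0.1, 3], 0], [0.5, [-0.1, 0.1, 5], 0], [0.5, [-0.1, 0.1, 6.3], 0], [0.5, [-0.1, 0.1, 7.2], 0], [0.5, [-0.1, 0.1, 7.2], 0]]}}

```text
clock: 4.65
eef_pos: [447.6, -280.3, 98.5]
tcp_rot: [3.141, -0.001, 0.596]
contact_force: [0.2, -0.2, -0.4]
opening: 0.504
```

```bash
python3 look.py a2
```

```text
[ 448.1 -280.8   99.1] [ 3.14e+00 -1.00e-03  5.96e-01] 4.75 0.4995318591833908 [-0.7 -0.1  0.4]
```

View pics/a2.png

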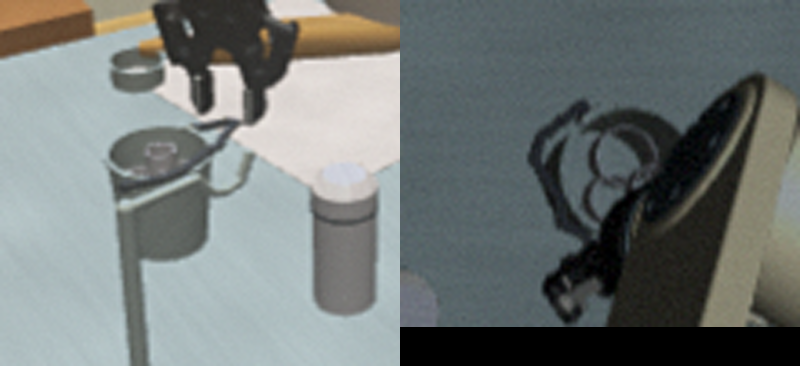

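Run:
```python
from h import *
f=grab('scene');st=r.sense()
k=400/120
cr=lambda p:((proj(f,p)-[190,150])*k).round(0)
print('tcp',cr(st['eef_pos']))
for s,rr in((-14,64),(-30,62.5),(-47,61),(-56,46),(0,74)):
  print(s,cr(bailpts(PX,PY,PYAW,1.16,w=np.array([[s,rr]]))[0]))
y=np.array([np.sin(.596),-np.cos(.596),0])
for g in(21,-21):print('tip',cr(st['eef_pos']+y*g+[0,0,6]))
g=grab('top');print('tcp top',(proj(g,st['eef_pos'])-[340,170])*400/110+[400,0])
```

```text
tcp [227. 146.]
-14 [219. 140.]
-30 [226. 133.]
-47 [234. 125.]
-56 [227. 123.]
0 [219. 146.]
tip [207. 135.]
tip [247. 145.]
tcp top [587.49732507 250.01747307]
```

```bash
python3 look.py a3 150 210 220 280 220 260 360 420
```

```text
[ 448.  -280.9   99.1] [ 3.14e+00 -2.00e-03  5.95e-01] 4.95 0.4991564641769963 [-0.9 -0.5 -0.4]
```

View pics/a3.png

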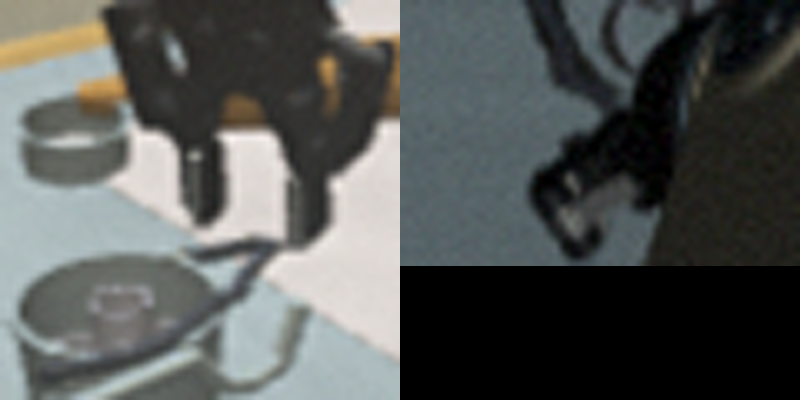

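Emit:
{"method": "drive_tool", "body": {"moves": [[0.7, [0, 0, -1.5], 0], [1.0, [0, 0, -2], 0], [1.0, [0, 0, -2], 0], [1.0, [0, 0, -2], 0], [1.0, [0, 0, -2], 0]]}}

```text
clock: 5.58
eef_pos: [447.7, -280.8, 118.8]
tcp_rot: [3.141, -0.001, 0.595]
contact_force: [-0.5, -0.2, -0.3]
opening: -0.002
```

```bash
python3 look.py a4 150 210 220 280 220 260 360 420; python3 -c "
from h import *
f=grab('scene');st=r.sense();print(((proj(f,st['eef_pos'])-[220,150])*400/60).round(), st['opening'])"
```

```text
[ 447.7 -280.8  118.8] [ 3.141e+00 -1.000e-03  5.950e-01] 5.675 -0.0016018798486672542 [-0.4  0.5 -0.7]
[253. 254.] 0.003689096140094981
```

View pics/a4.png

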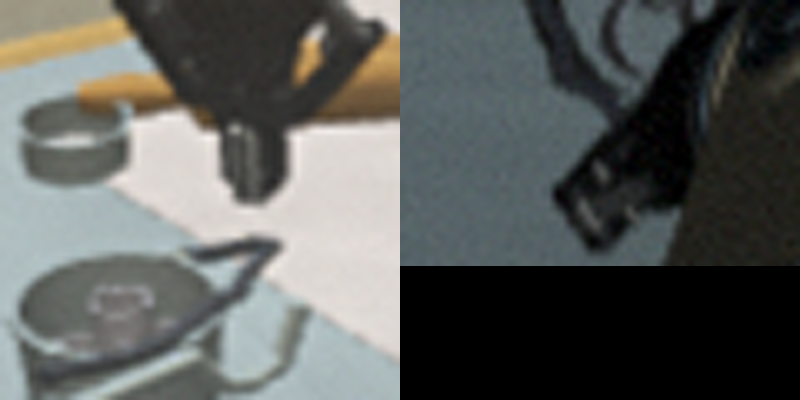

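```bash
cat > ov.py <<'E'
from h import *
st=r.sense();R=rot(st['tcp_rot']);T=st['eef_pos']
out=[]
for n,(y0,y1,x0,x1) in (('scene',(110,220,190,300)),('top',(190,300,330,440))):
    f=grab(n);k=400/(x1-x0)
    a=cv2.resize(f['color'][y0:y1,x0:x1,::-1],None,fx=k,fy=k,interpolation=2)
    def L(pts,c):
        q=np.array([proj(f,T+R@np.array(p)) for p in pts]);q=((q-[x0,y0]+.5)*k).astype(int);cv2.polylines(a,[q],False,c,1)
    for z in(-73,-120): L([(38,42,z),(38,-42,z),(-38,-42,z),(-38,42,z),(38,42,z)],(0,255,255))
    L([(0,0,0),(0,0,-73)],(0,0,255)); L([(11,0,0),(-11,0,0)],(0,0,255)); 
    def B(pts,c):
        q=np.array([proj(f,p) for p in pts]);q=((q-[x0,y0]+.5)*k).astype(int);cv2.polylines(a,[q],False,c,1)
    B(bailpts(PX,PY,PYAW,1.16),(0,255,0))
    out.append(a)
cv2.imwrite('pics/ov.png',np.hstack(out))
E
python3 ov.py
```

```text
(no output)
```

View pics/ov.png

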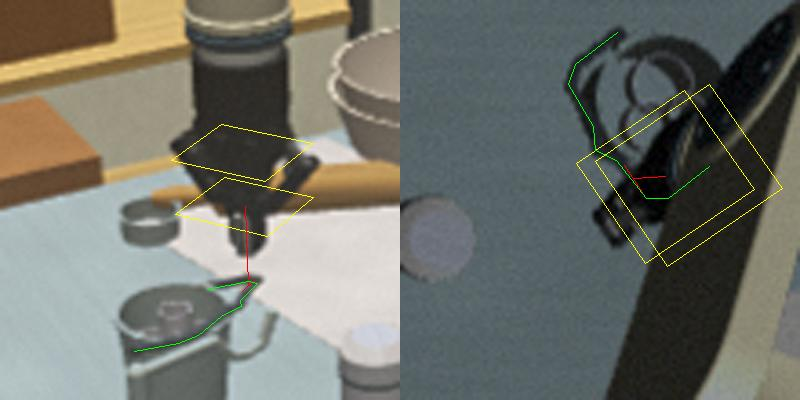

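Run:
```python
from h import *
f=grab('scene')
T=r.sense()['eef_pos']
for z in(119,130,140,150,160): print(z,proj(f,[T[0],T[1],z]).round(1))
T=[199.4,592.3,201.8]
print(proj(f,T),[proj(f,[T[0],T[1],z]).round(1) for z in (230,)],proj(grab('top'),T))
```

```text
119 [257.9 188. ]
130 [257.7 184.8]
140 [257.6 181.9]
150 [257.4 178.9]
160 [257.3 175.9]
[597.48062831 322.83992111] [array([602.9, 311.1])] [ 14.46265394 346.25464238]
```

View pics/scene0.png

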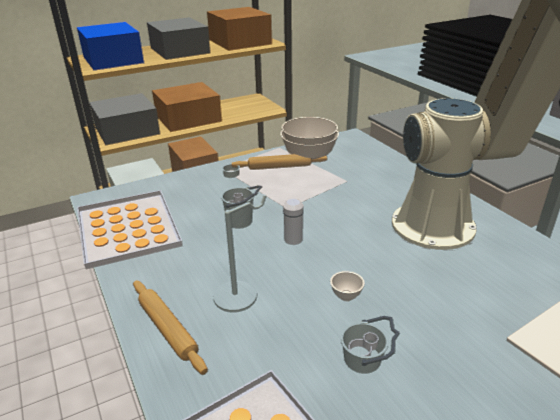

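View pics/top0.png

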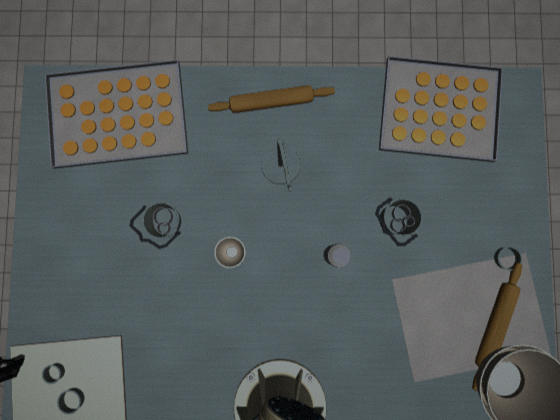

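Run:
```python
from h import *
f=grab('scene');g=grab('top')
print(proj(f,[0,0,0]),proj(g,[0,0,0]),proj(g,[0,0,20]))
# squat/bowl/shaker from top onto scene
for nm,a,b,z in (('shaker top',(338.9,257.2),None,65),('bowl',(229.2,250.3),None,24),('squat',(160.4,221.2),None,30),('pail',(395.1,215.4),None,47.5)):
    P=atz(g,a,z);print(nm,P,proj(f,P))
```

```text
[431.94615521 225.5871645 ] [279.57253611 405.67274613] [279.51832309 408.66234386]
shaker top [ 399.71878023 -152.05038764   65.        ] [293.07163825 219.2674898 ]
bowl [415.03219439 140.2345493   24.        ] [345.40660872 290.48345412]
squat [492.4479926  328.24907811  30.        ] [365.59440243 351.45327461]
pail [ 511.78502107 -305.40389867   47.5       ] [236.50968063 210.18357303]
```

Emit:
{"method": "drive_tool", "body": {"moves": [[0.5, [0, 0, 0], 0], [0.5, [0, 0, 0], 0], [0.5, [0, 0, 1], 0], [0.5, [0, 0, 2], 0], [0.5, [0, 0, 2], 0], [0.7, [0, 0, 2], 0], [0.85, [0, 0, 2], 0], [1.0, [0, 0, 2], 0], [1.0, [0, 0, 2], 0], [1.0, [0, 0, 2], 0]], "grip_force": 20}}

```text
clock: 7.28
eef_pos: [448.0, -280.9, 99.1]
tcp_rot: [3.14, -0.002, 0.595]
contact_force: [-0.0, -0.4, 0.7]
opening: -0.002
```

```bash
python3 ov.py;python3 look.py a5 150 210 220 280 220 260 360 420; cp pics/ov.png pics/ov2.png
```

```text
[ 448.  -280.9   99.1] [ 3.14e+00 -1.00e-03  5.95e-01] 7.475 0.004174891688631648 [ 0.3  0.6 -0.5]
```

View pics/ov2.png

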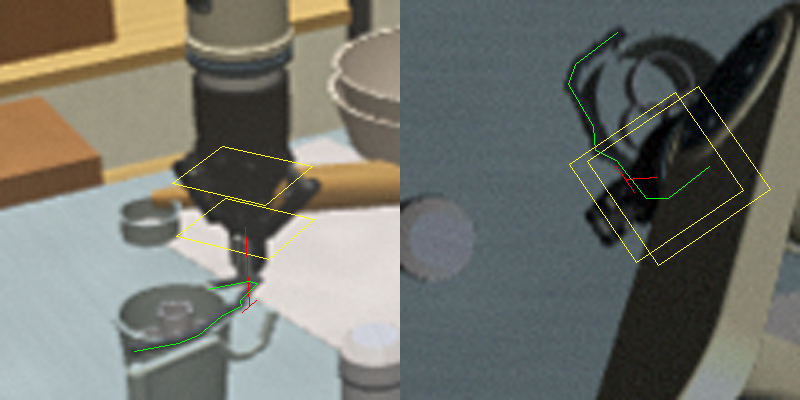

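View pics/a5.png

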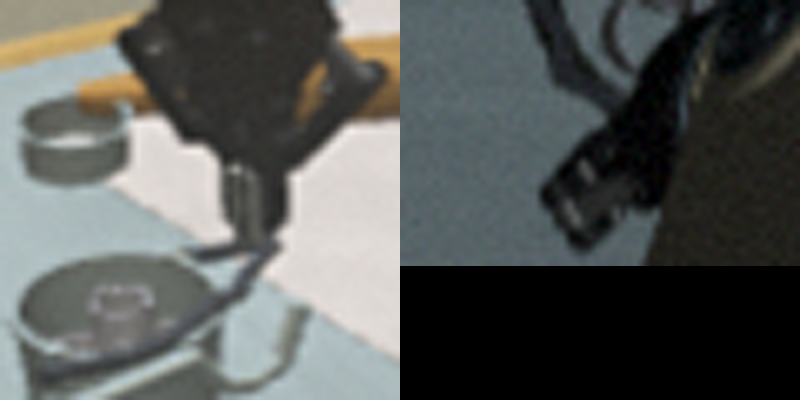

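Emit:
{"method": "drive_tool", "body": {"moves": [[0.5, [0, 0, 0], 0], [0.5, [0, 0, 0], 0], [0.5, [0, 0, 0.5], 0], [0.5, [0, 0, 0.9], 0], [0.5, [0, 0, 1.2], 0], [0.5, [0, 0, 1.2], 0]]}}

```text
clock: 8.22
eef_pos: [447.7, -280.8, 86.7]
tcp_rot: [3.141, -0.001, 0.595]
contact_force: [0.7, -0.3, -0.4]
opening: 0.499
```

```bash
python3 look.py a6 150 210 220 280 220 260 360 420
```

```text
[ 448.  -280.9   87. ] [ 3.14e+00 -1.00e-03  5.95e-01] 8.325 0.49820651237049457 [0.  0.4 0.7]
```

View pics/a6.png

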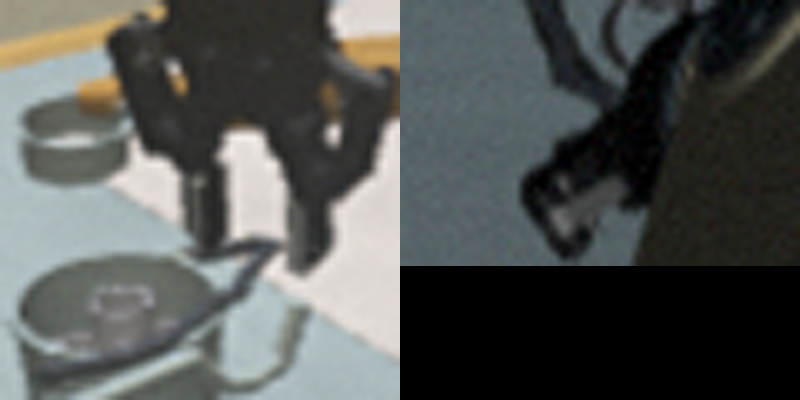

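Run:
```python
from h import *
f=grab('scene');a=f['color'][172:200,235:279,::-1].astype(float)
a=np.clip(a*1.6,0,255).astype(np.uint8)
cv2.imwrite('pics/a7.png',cv2.resize(a,None,fx=17,fy=17,interpolation=2))
```

```text
(no output)
```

View pics/a7.png

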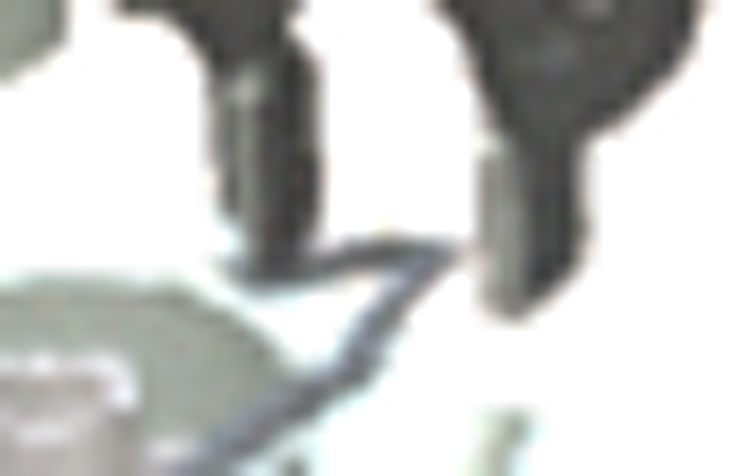

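Run:
```python
from h import *
g=grab('top');f=grab('scene');st=r.sense();R=rot(st['tcp_rot']);T=st['eef_pos']
z=lambda q:((q-[360,220])*6.667+[400,0]).round()
for nm,d in(('nom',[0,0,0]),('H1',[0,0,27]),('H2',[-22,-41,0])):
    for yy,zz in((-35,0),(-50,-60),(-60,-80)):
        p=T+d+R@np.array([0,yy,zz]); print(nm,yy,zz,z(proj(g,p)),((proj(f,p)-[220,150])*6.667).round())
im=g['color'][225:270,360:420,::-1].astype(float);cv2.imwrite('pics/a8.png',cv2.resize(np.clip(im*2.5,0,255).astype(np.uint8),None,fx=12,fy=12,interpolation=2))
```

```text
nom -35 0 [527. 176.] [322. 332.]
nom -50 -60 [533. 199.] [348. 222.]
nom -60 -80 [524. 216.] [368. 186.]
H1 -35 0 [545. 176.] [320. 280.]
H1 -50 -60 [552. 200.] [347. 167.]
H1 -60 -80 [542. 217.] [366. 131.]
H2 -35 0 [635. 235.] [325. 281.]
H2 -50 -60 [648. 262.] [350. 172.]
H2 -60 -80 [641. 279.] [369. 137.]
```

View pics/a8.png

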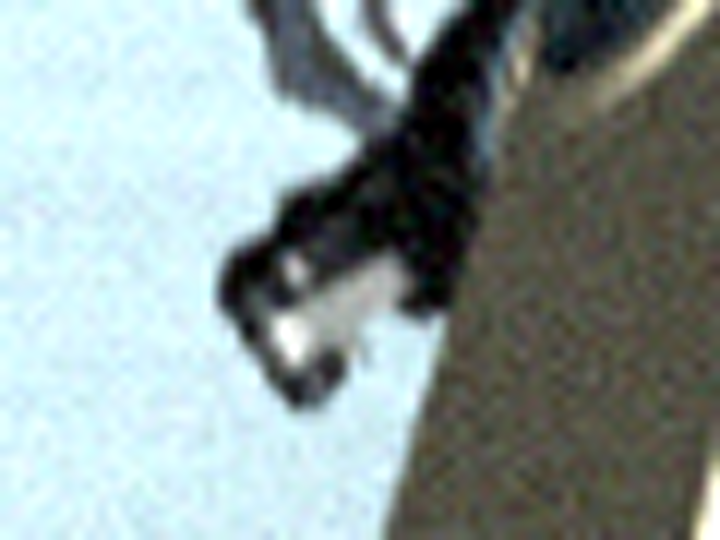

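Emit:
{"method": "drive_tool", "body": {"moves": [[0.5, [0, 0, 0.5], 0], [0.5, [0, 0, 1.0], 0], [0.5, [0, 0, 1.5], 0], [0.5, [0, 0, 1.5], 0]]}}

```text
clock: 8.98
eef_pos: [447.7, -280.8, 71.6]
tcp_rot: [3.141, -0.001, 0.595]
contact_force: [0.4, -0.4, -0.5]
opening: 0.5
```

```bash
python3 look.py a9 150 210 220 280 220 260 360 420;python3 - <<'E'
from h import *
f=grab('scene');a=f['color'][172:200,235:279,::-1].astype(float)
a=np.clip(a*1.6,0,255).astype(np.uint8)
cv2.imwrite('pics/a10.png',cv2.resize(a,None,fx=17,fy=17,interpolation=2))
E
```

```text
[ 448.1 -281.    72.1] [ 3.14e+00 -1.00e-03  5.95e-01] 9.075 0.4991800666172008 [-0.4  0.9  0.6]
```

View pics/a10.png

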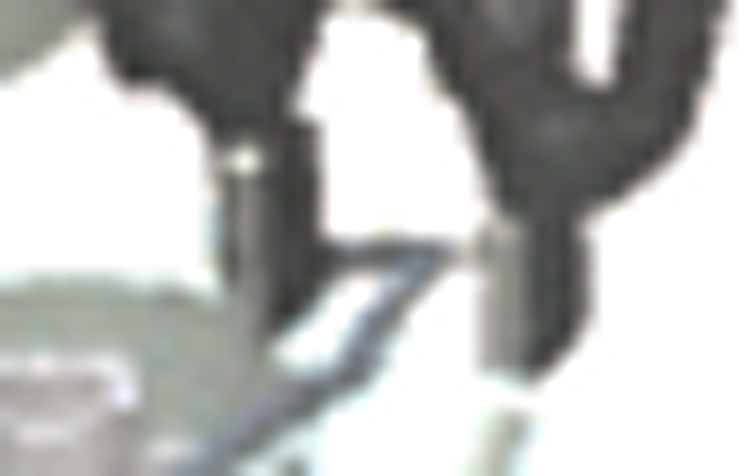

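Emit:
{"method": "drive_tool", "body": {"moves": [[0.65, [0, 0, 0], 0], [0.8, [0, 0, 0], 0], [1.0, [0, 0, 0], 0], [1.0, [0, 0, 0], 0], [1.0, [0, 0, 0], 0]], "grip_force": 20}}

```text
clock: 9.75
eef_pos: [448.5, -281.2, 72.3]
tcp_rot: [3.139, -0.002, 0.595]
contact_force: [1.4, -0.6, 0.1]
opening: 0.079
```

```bash
python3 look.py a11 160 220 220 280 190 250 360 420
```

```text
[ 448.4 -281.1   72.3] [ 3.139e+00 -2.000e-03  5.950e-01] 9.85 0.08101313892563873 [ 0.5 -0.6  0.2]
```

View pics/a11.png

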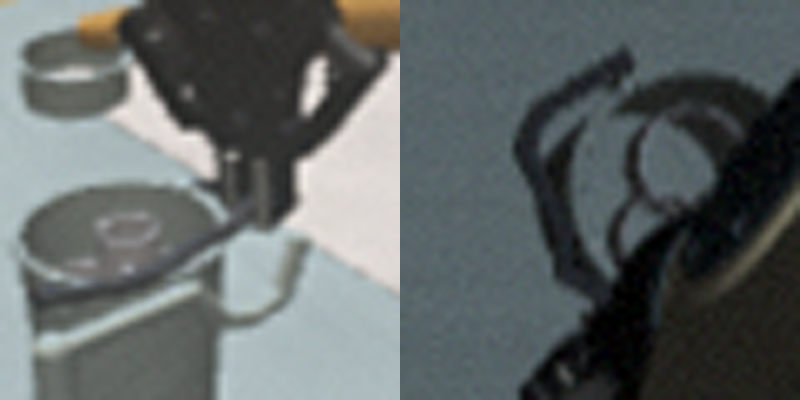

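Emit:
{"method": "drive_tool", "body": {"moves": [[1.0, [0, 0.16, -0.3], 0], [1.0, [0, 0.31, -0.6], 0], [1.0, [0, 0.56, -1.0], 0], [1.0, [0, 0.84, -1.4], 0], [1.0, [0, 1.04, -1.63], 0], [1.0, [0, 1.25, -1.85], 0], [1.0, [0, 1.25, -1.85], 0]]}}

```text
clock: 10.72
eef_pos: [455.3, -291.6, 91.0]
tcp_rot: [3.139, -0.002, 0.595]
contact_force: [-2.7, 0.3, -0.0]
opening: 0.082
```

```bash
python3 look.py a12 160 220 220 280 190 250 360 420
```

```text
[ 455.1 -291.4   90.8] [ 3.14e+00 -2.00e-03  5.95e-01] 10.825 0.08621375909676914 [-1.6 -0.2 -0.2]
```

View pics/a12.png

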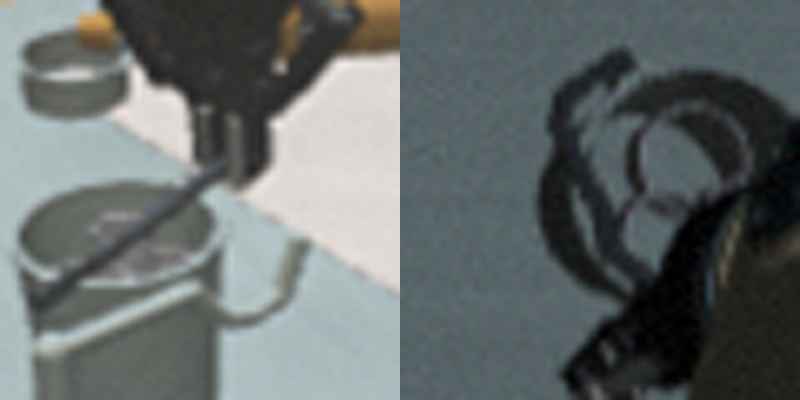

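Emit:
{"method": "drive_tool", "body": {"moves": [[1.0, [0, 0.46, -0.43], 0], [1.0, [0, 0.95, -0.8], 0], [1.0, [0, 1.5, -1.13], 0], [1.0, [0, 2.05, -1.4], 0], [1.0, [0, 2.64, -1.62], 0], [1.0, [0, 3.24, -1.77], 0], [1.0, [0, 3.86, -1.86], 0], [1.0, [0, 4.49, -1.9], 0], [1.0, [0, 4.49, -1.9], 0]]}}

```text
clock: 11.95
eef_pos: [480.6, -329.1, 109.9]
tcp_rot: [3.139, -0.002, 0.595]
contact_force: [-1.0, 0.3, 1.9]
opening: 0.081
```

```bash
python3 look.py a13 150 230 210 290 180 260 350 430
```

```text
[ 480.1 -328.5  109.7] [ 3.14e+00 -1.00e-03  5.95e-01] 12.05 0.0799215469803012 [-1.   0.3  0.4]
```

View pics/a13.png

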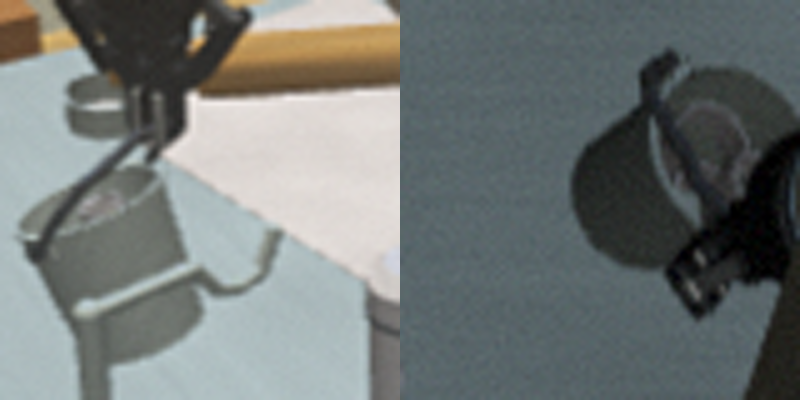

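Emit:
{"method": "drive_tool", "body": {"moves": [[1.0, [0, -0.63, 0.04], 0], [1.0, [0, -1.25, 0.13], 0], [1.0, [0, -1.85, 0.28], 0], [1.0, [0, -2.44, 0.5], 0], [1.0, [0, -2.99, 0.77], 0], [1.0, [0, -3.4, 1.0], 0], [1.0, [0, -3.8, 1.28], 0], [1.0, [0, -3.8, 1.28], 0]]}}

```text
clock: 13.05
eef_pos: [458.4, -296.9, 96.8]
tcp_rot: [3.14, -0.001, 0.595]
contact_force: [-3.2, 0.6, 4.3]
opening: 0.086
```

```bash
python3 look.py a14 150 230 210 290 180 260 350 430
```

```text
[ 458.8 -297.2   97. ] [ 3.14e+00 -1.00e-03  5.95e-01] 13.15 0.07942103787979625 [-3.9  2.1  4.7]
```

View pics/a14.png

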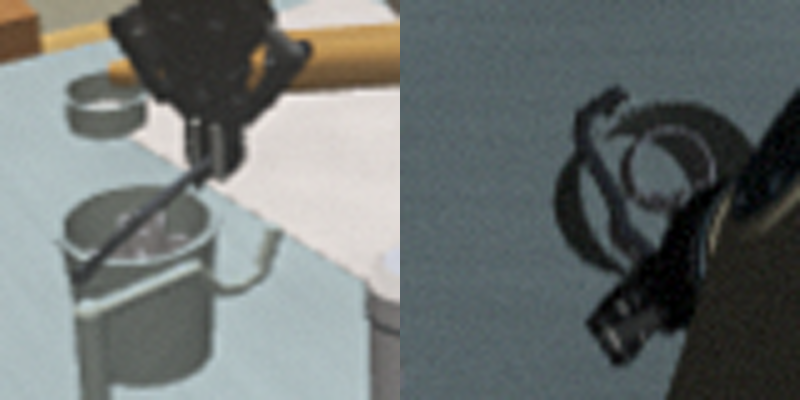

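Emit:
{"method": "drive_tool", "body": {"moves": [[0.85, [0, 0, 0], 0], [0.75, [0, 0, 0], 0], [0.75, [0, 0, 0], 0], [0.75, [0, 0, 0], 0]]}}

```text
clock: 13.65
eef_pos: [458.9, -297.2, 97.0]
tcp_rot: [3.14, -0.001, 0.595]
contact_force: [-0.8, -0.5, -0.7]
opening: 0.252
```

```bash
python3 look.py a15 150 230 210 290 180 260 350 430
```

```text
[ 458.9 -297.2   97. ] [ 3.14e+00 -1.00e-03  5.95e-01] 13.75 0.2442689596274558 [-0.5 -0.1 -0.1]
```

View pics/a15.png

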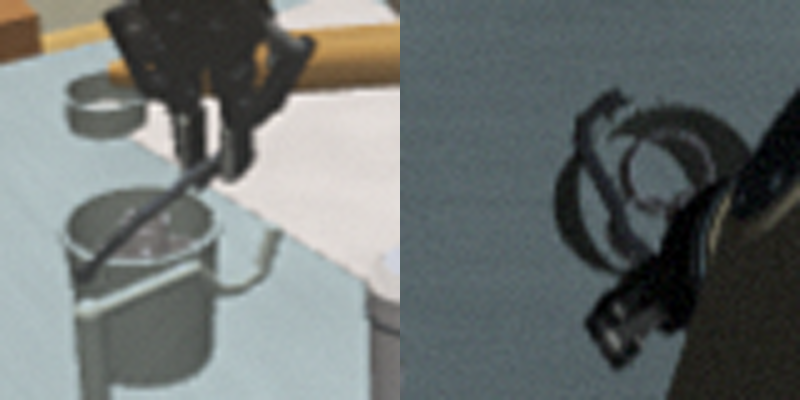

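Run:
```python
from h import *
g=grab('top');f=grab('scene')
c=lambda p:(((proj(g,p)-[350,180]+.5)*5+[400,0]).round(),((proj(f,p)-[210,150]+.5)*5).round())
for a in(.5,.6,.7,.8,.9):
  b=bailpts(PX,PY,PYAW,a)
  print(a,[c(b[i]) for i in(0,1,2,3,4)])
print('ear',c(b[0]))
for t in np.linspace(0,5.5,8): print(c([PX+48*np.cos(t),PY+48*np.sin(t),95]),end=' ')
```

```text
0.5 [(array([599.,  95.]), array([ 85., 283.])), (array([585., 111.]), array([113., 231.])), (array([590., 132.]), array([131., 207.])), (array([628., 189.]), array([163., 178.])), (array([642., 217.]), array([181., 157.]))]
0.6 [(array([599.,  95.]), array([ 85., 283.])), (array([577., 116.]), array([119., 236.])), (array([580., 138.]), array([139., 214.])), (array([617., 195.]), array([171., 185.])), (array([629., 225.]), array([191., 165.]))]
0.7 [(array([599.,  95.]), array([ 85., 283.])), (array([570., 121.]), array([125., 242.])), (array([570., 144.]), array([146., 221.])), (array([607., 202.]), array([179., 193.])), (array([616., 232.]), array([200., 174.]))]
0.8 [(array([599.,  95.]), array([ 85., 283.])), (array([563., 125.]), array([130., 248.])), (array([560., 150.]), array([153., 229.])), (array([596., 208.]), array([186., 201.])), (array([605., 239.]), array([208., 183.]))]
0.9 [(array([599.,  95.]), array([ 85., 283.])), (array([556., 129.]), array([135., 254.])), (array([552., 155.]), array([160., 238.])), (array([587., 213.]), array([193., 210.])), (array([593., 245.]), array([216., 193.]))]
ear (array([599.,  95.]), array([ 85., 283.]))
(array([665.,  92.]), array([ 62., 249.])) (array([599., 119.]), array([107., 269.])) (array([572., 185.]), array([169., 265.])) (array([601., 251.]), array([211., 240.])) (array([668., 279.]), array([208., 209.])) (array([734., 252.]), array([164., 191.])) (array([760., 186.]), array([105., 195.])) (array([731., 120.]), array([ 62., 219.]))
```

Run:
```python
from h import *
o=[]
for n,(y0,x0) in (('scene',(170,215)),('top',(190,378))):
    a=grab(n)['color'][y0:y0+50,x0:x0+44,::-1].astype(float)
    a=np.clip(a*(1.3 if n=='scene' else 2.5),0,255).astype(np.uint8)
    o.append(cv2.resize(a,(396,450),interpolation=2))
cv2.imwrite('pics/a16.png',np.hstack(o))
```

```text
(no output)
```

View pics/a16.png

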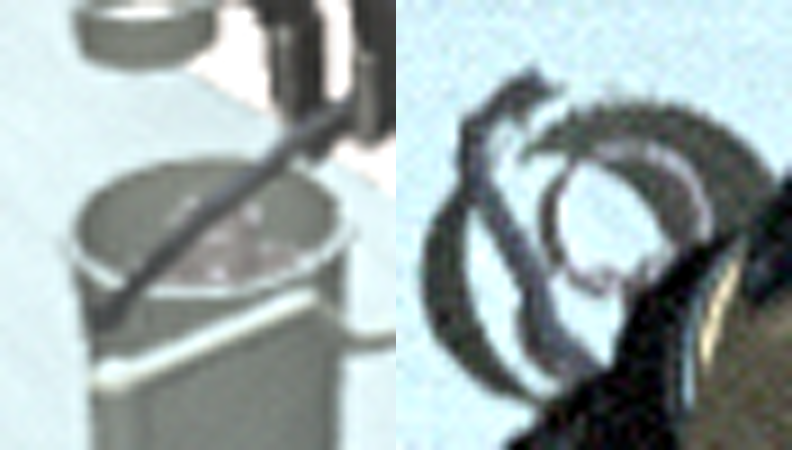

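```bash
cat > refit.py <<'E'
from h import *
from scipy.optimize import least_squares
np.set_printoptions(precision=3,suppress=True)
f=grab('scene');g=grab('top')
T=lambda X,Y:((X-396)/9+377.5,Y/9+189.5)
Sx=lambda X,Y:(X/9+214.5,Y/9+169.5)
obs=[(g,T(537,80),0),(g,T(468,140),1.5),(g,T(528,300),3),(g,T(540,352),4),(f,Sx(105,315),0),(f,Sx(210,226),'rim')]
def at(i):
    k=int(i);t=i-k
    return W[k] if t==0 else W[k]*(1-t)+W[k+1]*t
def res(p):
    o=[]
    for cam,px,i in obs:
        q=np.array([p[0],p[1],95]) if i=='rim' else bailpts(*p,w=np.array([at(i)]))[0]
        o+=list(proj(cam,q)-px)
    return o
s=least_squares(res,[PX,PY,PYAW,.7]);print(s.x,s.fun.round(1))
out=[]
for n,(y0,x0) in (('scene',(170,215)),('top',(190,378))):
    cam={'scene':f,'top':g}[n]
    a=np.clip(cam['color'][y0:y0+50,x0:x0+44,::-1]*(1.3 if n=='scene' else 2.5),0,255).astype(np.uint8)
    a=cv2.resize(a,(396,450),interpolation=2)
    for pts,c in((bailpts(*s.x),(0,255,0)),(circ(s.x[0],s.x[1],48,95),(0,0,255)),(circ(s.x[0],s.x[1],40,0),(255,0,255))):
        q=np.array([proj(cam,p) for p in pts]);cv2.polylines(a,[((q-[x0,y0]+.5)*9).astype(int)],False,c,1)
    out.append(a)
cv2.imwrite('pics/a17.png',np.hstack(out))
E
python3 refit.py
```

```text
[ 500.28  -318.169   -1.044    0.767] [-0.1  1.2  0.2  1.9 -0.3 -1.5 -0.3 -1.1 -0.1 -0.2 -0.6 -0.7]
```

View pics/a17.png

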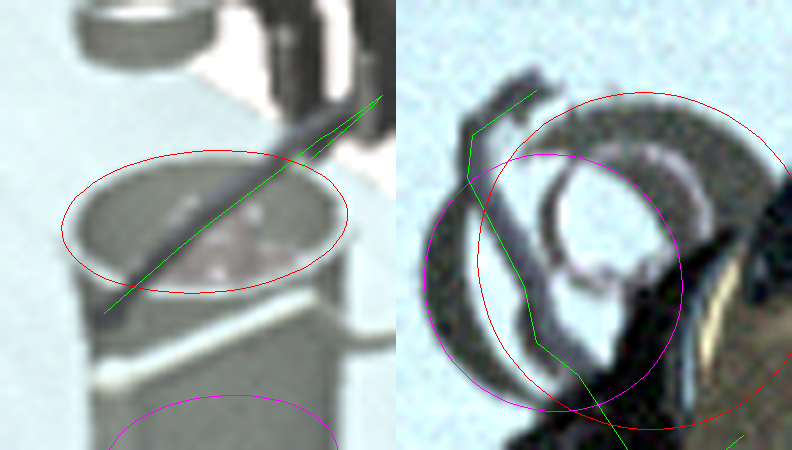

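Emit:
{"method": "drive_tool", "body": {"moves": [[0.85, [-0.3, 0.2, 0], 0.5], [0.85, [-0.5, 0.4, -0.2], 1], [0.85, [-0.5, 0.8, -0.45], 1.5], [0.85, [-0.5, 1.2, -0.63], 1.5], [0.85, [-0.5, 1.6, -0.84], 1.5], [0.85, [-0.5, 2.0, -1.02], 1.5]]}}

```text
clock: 14.8
eef_pos: [466.1, -316.8, 107.4]
tcp_rot: [3.14, -0.001, 0.569]
contact_force: [0.4, 0.2, 0.5]
opening: 0.148
```

```bash
python3 look.py a18 150 230 210 290 180 260 350 430
```

```text
[ 466.4 -317.1  107.5] [ 3.139e+00 -2.000e-03  5.690e-01] 14.9 0.15422871420901021 [ 0.6  0.7 -0.1]
```

View pics/a18.png

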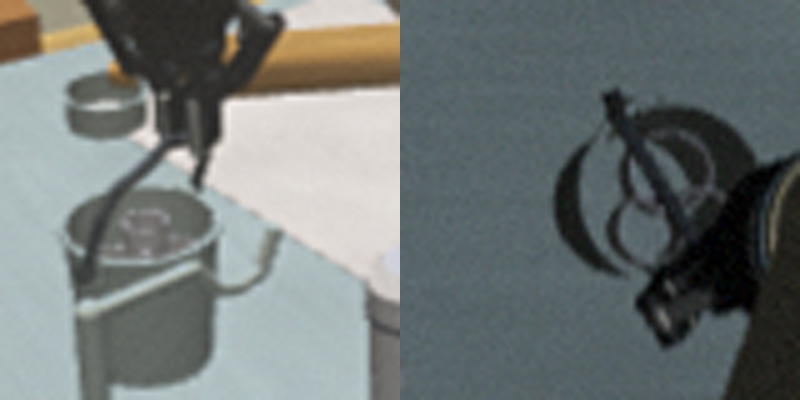

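Emit:
{"method": "drive_tool", "body": {"moves": [[0.85, [0, 0.45, -0.15], 0], [0.85, [0, 0.9, -0.25], 0], [0.85, [0, 1.3, -0.32], 0], [0.85, [0, 1.75, -0.36], 0], [0.85, [0, 2.1, -0.38], 0], [0.85, [0, 2.2, -0.38], 0]]}}

```text
clock: 15.65
eef_pos: [478.4, -335.8, 111.3]
tcp_rot: [3.139, -0.002, 0.569]
contact_force: [0.2, 0.1, 0.3]
opening: 0.149
```

```bash
python3 look.py a19 150 230 210 290 180 260 350 430
```

```text
[ 478.3 -335.6  111.3] [ 3.139e+00 -2.000e-03  5.690e-01] 15.75 0.15256665235924796 [-0.7  0.4 -0.7]
```

View pics/a19.png

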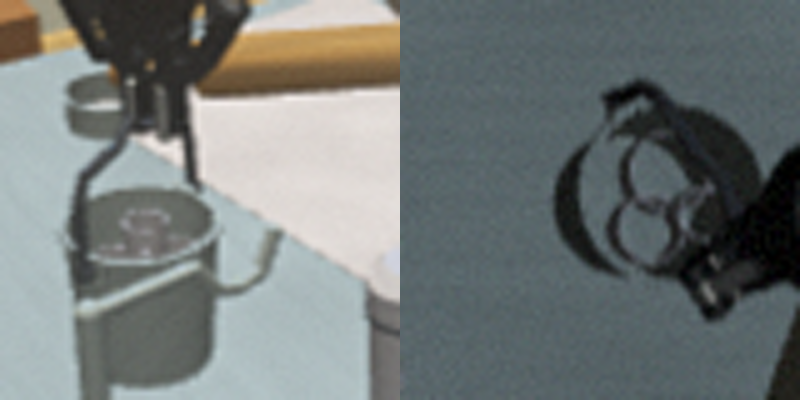

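```bash
python3 - <<'E'
from h import *
g=grab('top');f=grab('scene')
c=lambda p:(((proj(g,p)-[350,180]+.5)*5+[400,0]).round(),((proj(f,p)-[210,150]+.5)*5).round())
for a in(-.15,0,.15):
  b=bailpts(501,-317,-1.0,a)
  print(a,[c(b[i]) for i in(0,1,2,3,4,7,8)])
p=np.array([478.3,-335.6])-[501,-317];print('local',p@[np.cos(1),-np.sin(1)],p@[np.sin(1),np.cos(1)])
E
python3 look.py a20 165 215 215 265 190 240 385 435
```

```text
-0.15 [(array([612., 101.]), array([ 86., 276.])), (array([649.,  85.]), array([ 71., 206.])), (array([672.,  94.]), array([ 75., 176.])), (array([713., 150.]), array([106., 148.])), (array([739., 171.]), array([116., 122.])), (array([776., 277.]), array([175., 126.])), (array([735., 288.]), array([190., 193.]))]
0 [(array([612., 101.]), array([ 86., 276.])), (array([638.,  92.]), array([ 81., 208.])), (array([657., 104.]), array([ 88., 179.])), (array([697., 160.]), array([119., 150.])), (array([720., 183.]), array([131., 125.])), (array([765., 284.]), array([185., 128.])), (array([735., 288.]), array([190., 193.]))]
0.15 [(array([612., 101.]), array([ 86., 276.])), (array([626.,  99.]), array([ 91., 211.])), (array([641., 114.]), array([101., 183.])), (array([680., 171.]), array([133., 155.])), (array([700., 196.]), array([147., 130.])), (array([753., 292.]), array([194., 131.])), (array([735., 288.]), array([190., 193.]))]
local 3.386497974220127 -29.151014244286653
[ 478.2 -335.5  111.4] [ 3.139e+00 -2.000e-03  5.690e-01] 15.95 0.150356304551142 [ 0.4 -0.7  0.1]
```

View pics/a20.png

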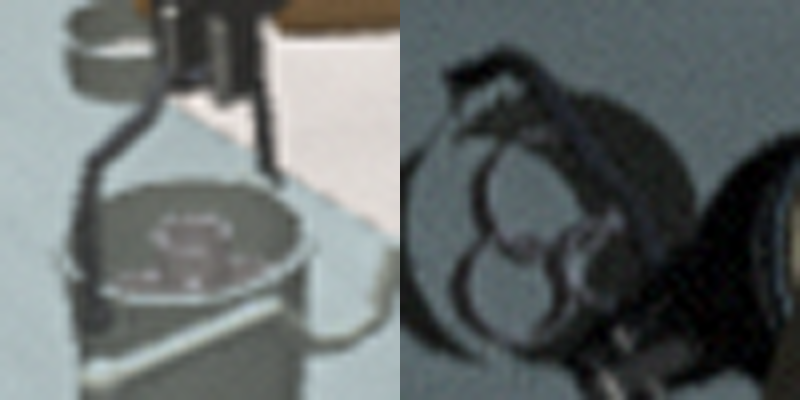

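Emit:
{"method": "drive_tool", "body": {"moves": [[0.85, [-0.1, -0.15, 0.3], 0], [0.85, [-0.1, -0.2, 0.5], 0], [1.0, [-0.1, -0.2, 0.5], 0], [1.0, [-0.1, -0.2, 0.5], 0], [1.0, [-0.1, -0.2, 0.5], 0], [1.0, [-0.1, -0.2, 0.5], 0]], "grip_force": 110}}

```text
clock: 16.7
eef_pos: [476.2, -334.3, 106.2]
tcp_rot: [3.139, -0.002, 0.569]
contact_force: [0.6, -0.4, -2.9]
opening: 0.048
```

Emit:
{"method": "drive_tool", "body": {"moves": [[1.0, [0, 0, -0.3], 0], [1.0, [0, 0, -0.7], 0], [1.0, [0, 0, -1.2], 0], [1.0, [0, 0, -1.8], 0], [1.0, [0, 0, -2.4], 0], [1.0, [0, 0, -3], 0], [1.0, [0, 0, -3], 0]]}}

```text
clock: 17.58
eef_pos: [476.5, -334.5, 136.9]
tcp_rot: [3.138, -0.002, 0.569]
contact_force: [-0.4, -0.3, -4.4]
opening: 0.049
```

```bash
python3 look.py a21 140 230 200 290 170 260 350 440
```

```text
[ 476.1 -334.2  136.2] [ 3.139e+00 -2.000e-03  5.690e-01] 17.675 0.04671171657966065 [-0.4  0.3 -4.1]
```

View pics/a21.png

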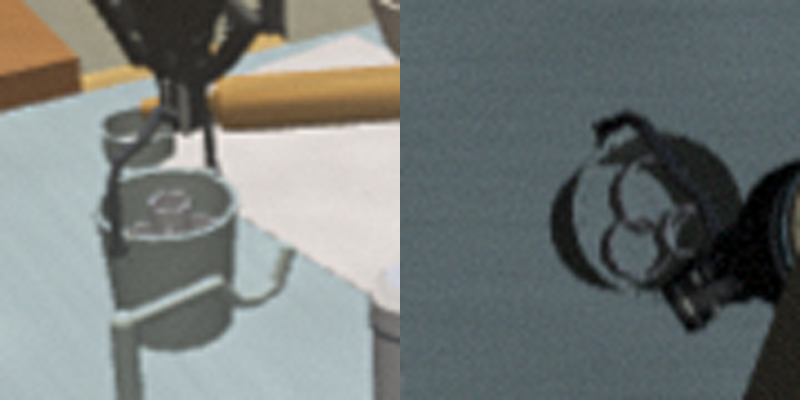

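Run:
```python
from h import *
g=grab('top');f=grab('scene')
a=g['color'][125:215,240:330,::-1];b=f['color'][180:230,205:275,::-1]
a=np.clip(a*2.0,0,255).astype(np.uint8)
f0=np.load('d0.npz');b=f0['col_scene'][170:235,205:275,::-1]
o=[cv2.resize(a,(400,400),interpolation=2),cv2.resize(b,(400,int(400*65/70)),interpolation=2)]
o[1]=cv2.copyMakeBorder(o[1],0,400-o[1].shape[0],0,0,0)
cv2.imwrite('pics/hk.png',np.hstack(o))
for t in('hook_tip','hook_trough','hook_post'):
  for n,c in(('top',g),):
    l=r.spot_point(t,n);print(t,n,[(np.round(x['at'],1),round(x['score'],2)) for x in l[:2]])
```

```text
hook_tip top [(array([291.1, 186.3]), 0.78)]
hook_trough top [(array([288.2, 181. ]), 0.84), (array([291.1, 187. ]), 0.2)]
hook_post top [(array([280.2, 140.1]), 0.72)]
```

View pics/hk.png

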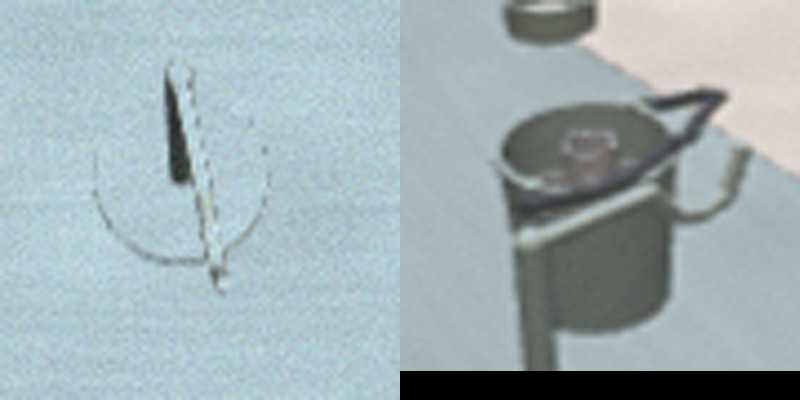

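Run:
```python
from h import *
g=grab('top');f=grab('scene')
t=atz(g,(288.8,187.5),258);p=atz(g,(280,140.3),258);print(t,p,np.linalg.norm(p-t),np.arctan2(*(p-t)[[1,0]]))
print('scene',atz(f,(264.9,195.7),258),atz(f,(226.7,210.6),257),atz(f,(257.3,206),236))
print(tri(f,(264.9,195.7),g,(288.8,187.5)))
th=np.arctan2(*(p-t)[[1,0]]);u=np.array([np.cos(th),np.sin(th),0])
m=(t+p)/2; tip=m-u*53.5;post=m+u*53.5;tr=tip+22*u;tr[2]=236;print('tip',tip,'trough',tr)
for q,n in((tip,'tip'),(tr,'trough'),(post,'post')): print(n,proj(f,q),proj(g,q))
```

```text
[553.36467312 -17.21045053 258.        ] [657.37190812   2.69181572 258.        ] 105.89431115124371 0.18906905536401572
scene [552.78534442 -13.1086262  258.        ] [656.27448158   2.29698222 257.        ] [573.63593124 -13.0879254  236.        ]
(array([552.50555738, -16.60710016, 256.32878517]), np.float64(2.5276660911432476))
tip [552.82168059 -17.31435467 258.        ] trough [574.42963238 -13.17957299 236.        ]
tip [264.08770032 194.92294397] [288.84641967 187.74897823]
trough [256.97938003 206.06924691] [286.89072513 179.5723861 ]
post [226.07510653 210.5145915 ] [279.95453009 140.05611591]
```

```bash
cat >> h.py <<'E'
TH=.175;TR=np.array([574.4,-13.0])
def tcp_for(back,peakz,side=0,off=30,yaw=TH+np.pi/2):
    u=np.array([np.cos(TH),np.sin(TH)]);v=np.array([-u[1],u[0]])
    N=TR-back*u+side*v; t=np.array([np.cos(yaw),np.sin(yaw)])
    return np.r_[N-off*t,peakz-55.8]
E
python3 - <<'E'
from h import *
st=r.sense();print(st['eef_pos'],st['contact_force'])
print(delta(tcp_for(100,300),TH+np.pi/2,st), tcp_for(100,300))
E
```

```text
[ 476.03073186 -334.15888425  136.00371059] [-0.70758039 -1.47451203 -3.92463601]
(array([ 15.22, -22.8 , -10.84]), np.float64(-67.4)) [481.15059024 -59.95260993 244.2       ]
```

Emit:
{"method": "drive_tool", "body": {"moves": [[1.0, [0, 0, -1], 0], [1.0, [0, 0, -2.5], 0], [1.0, [0, 0, -4.5], 0], [1.0, [0, 0, -6.5], 0], [1.0, [0, 0, -8.5], -2], [1.0, [0.2, -0.3, -10], -5], [1.0, [0.8, -1.2, -10.8], -9], [1.0, [1.8, -2.7, -10.8], -14], [1.0, [3, -4.5, -10.8], -19], [1.0, [4.3, -6.4, -10.8], -24], [1.0, [5.6, -8.4, -10.8], -29], [1.0, [6.9, -10.3, -10.8], -34]]}}

```text
clock: 19.52
eef_pos: [478.6, -209.5, 245.3]
tcp_rot: [3.138, -0.0, 1.165]
contact_force: [1.0, -0.3, -4.6]
opening: 0.046
```

Run:
```python
from h import *
st=r.sense();print(st['eef_pos'],st['contact_force'],st['opening'],st['clock'])
print(delta(tcp_for(100,300),TH+np.pi/2,st), tcp_for(100,300))
```

```text
[ 478.62264635 -209.46500684  245.31279855] [ 1.0075947  -0.2575434  -4.59041639] 0.045772721863844824 19.525
(array([13.84, -5.67,  0.09]), np.float64(-33.3)) [481.15059024 -59.95260993 244.2       ]
```

Emit:
{"method": "drive_tool", "body": {"moves": [[1.0, [2.1, -0.9, 0], -5], [1.0, [4.2, -1.7, 0], -10], [1.0, [6.3, -2.6, 0], -15], [1.0, [8.2, -3.4, 0], -20], [1.0, [10, -4.1, 0], -25], [1.0, [11.6, -4.8, 0], -29], [1.0, [12.8, -5.3, 0], -32], [1.0, [13.5, -5.6, 0], -33], [1.0, [13.8, -5.7, 0.1], -33.3], [1.0, [13.8, -5.7, 0.1], -33.3], [1.0, [13.8, -5.7, 0.1], -33.3]]}}

```text
clock: 20.9
eef_pos: [480.7, -60.5, 244.0]
tcp_rot: [3.138, 0.002, 1.746]
contact_force: [-0.1, -0.7, -4.0]
opening: 0.051
```

```bash
python3 look.py b1 100 300 180 380 130 250 230 350
```

```text
[480.7 -60.5 244. ] [3.138e+00 2.000e-03 1.746e+00] 21.0 0.04442332791325416 [-0.  -0.6 -4.5]
```

View pics/b1.png

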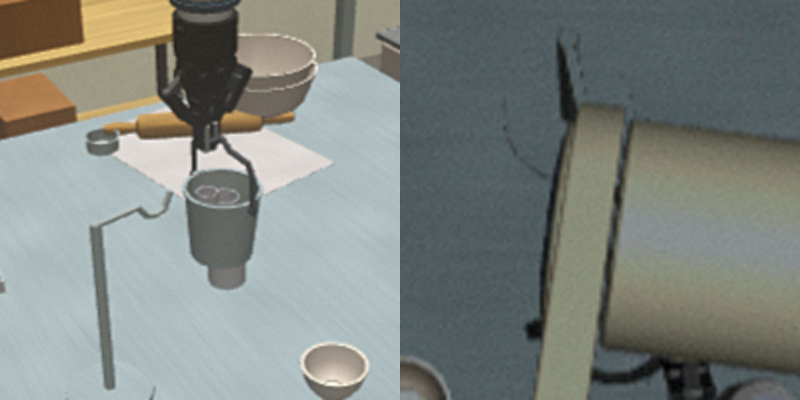

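```bash
cat > bo.py <<'E'
import sys
from h import *
f=grab('scene');st=r.sense();T=st['eef_pos'];R=rot(st['tcp_rot'])
tilt=float(sys.argv[2]) if len(sys.argv)>2 else 0; off=float(sys.argv[3]) if len(sys.argv)>3 else 30
hx=R[:,0];
y0,x0,k=[int(v) for v in sys.argv[4:7]] if len(sys.argv)>6 else (150,215,9)
a=cv2.resize(f['color'][y0:y0+60,x0:x0+80,::-1],None,fx=k,fy=k,interpolation=2)
def world(w): # w: (y along bail, height above pivots)
    g=np.array([-off,62.6]);d=np.array(w)-g
    c,s=np.cos(tilt),np.sin(tilt);d=np.array([c*d[0]-s*d[1],s*d[0]+c*d[1]])
    return T+hx*d[0]+np.array([0,0,44.4+d[1]])
q=np.array([proj(f,world(w)) for w in W]);cv2.polylines(a,[((q-[x0,y0]+.5)*k).astype(int)],False,(0,255,0),1)
u=np.array([np.cos(TH),np.sin(TH),0])
h=[np.r_[TR,0]+u*d+[0,0,z] for d,z in((-22,258),(-21,250),(-16,240),(-8,236),(0,236),(8,236),(16,242),(26,256),(85,256))]
q=np.array([proj(f,p) for p in h]);cv2.polylines(a,[((q-[x0,y0]+.5)*k).astype(int)],False,(255,0,255),1)
cv2.imwrite(f'pics/{sys.argv[1]}.png',a); print(T,st['contact_force'],'peak',world(W[4]),proj(f,world(W[4])))
E
python3 bo.py b2
```

```text
[480.67652528 -60.48867451 244.05056336] [ 0.5017488  -0.42186816 -4.6971299 ] peak [475.44950423 -30.94760986 299.78932742] [289.92926429 169.22124073]
```

View pics/b2.png

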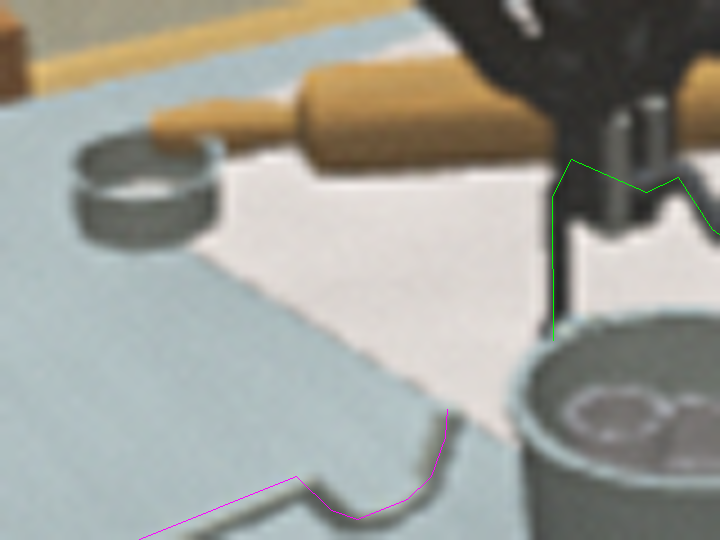

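```bash
python3 bo.py b3 0 30 155 245 9
```

```text
[480.68601884 -60.44381092 244.07572248] [ 0.14830514 -0.45795665 -4.09363754] peak [475.455354   -30.90339168 299.81427107] [289.93602624 169.21980264]
```

View pics/b3.png

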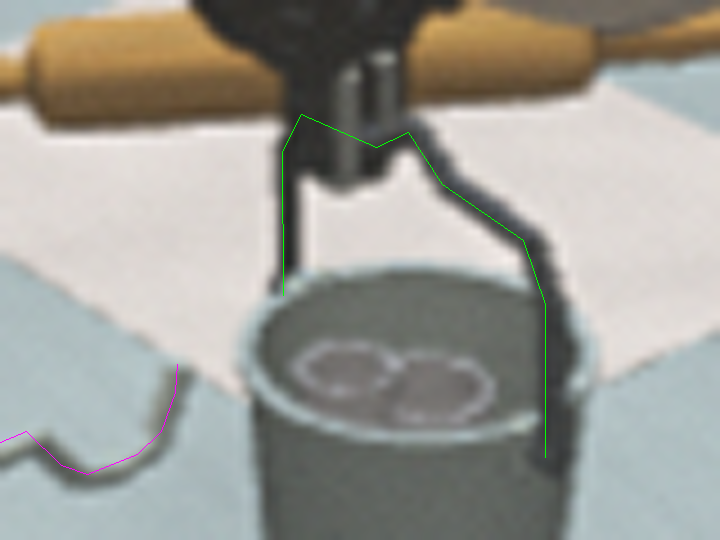

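Emit:
{"method": "drive_tool", "body": {"moves": [[1.0, [0, 0, 0.8], 0], [1.0, [0, 0, 1.7], 0], [1.0, [0, 0, 2.4], 0], [1.0, [0, 0.5, 2.5], 0], [1.0, [0, 1.4, 2.5], 0], [1.0, [0, 2.6, 2.5], 0], [1.0, [0, 3.8, 2.5], 0], [1.0, [0, 4.8, 2.5], 0], [1.0, [0, 5.5, 2.5], 0], [1.0, [0, 5.8, 2.5], 0], [1.0, [0, 5.8, 2.5], 0]]}}

```text
clock: 22.48
eef_pos: [537.8, -50.3, 219.2]
tcp_rot: [3.138, 0.002, 1.746]
contact_force: [0.0, 0.4, -4.0]
opening: 0.046
```

```bash
python3 bo.py b4 0 30 160 225 9
```

```text
[537.60706065 -50.37292843 219.1859965 ] [ 0.0872049  -0.86198306 -4.09125586] peak [532.37712867 -20.83237226 274.92809541] [270.94000531 185.88790148]
```

View pics/b4.png

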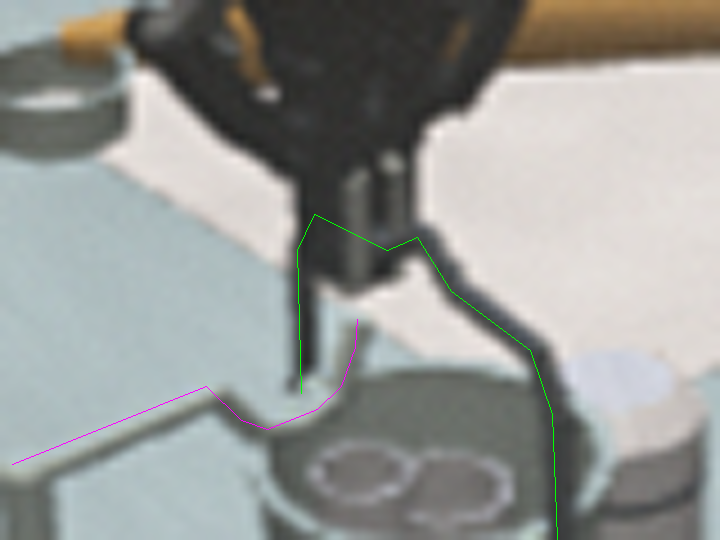

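Emit:
{"method": "drive_tool", "body": {"moves": [[1.0, [0, 0.4, 0], 0], [1.0, [0, 1.1, 0], 0], [1.0, [0, 2.0, 0], 0], [1.0, [0, 2.9, 0], 0], [1.0, [0, 3.7, 0], 0], [1.0, [0, 4.1, 0], 0], [1.0, [0, 4.2, 0], 0], [1.0, [0, 4.2, 0], 0]]}}

```text
clock: 23.52
eef_pos: [578.8, -43.0, 219.2]
tcp_rot: [3.139, 0.002, 1.746]
contact_force: [-1.0, -0.5, -5.0]
opening: 0.05
```

```bash
python3 bo.py b5 0 30 160 215 9
```

```text
[578.72181561 -43.08283997 219.27071446] [ 0.65639607 -0.09252514 -3.58742282] peak [573.49125373 -13.54239444 275.01326453] [256.55388438 191.48425043]
```

View pics/b5.png

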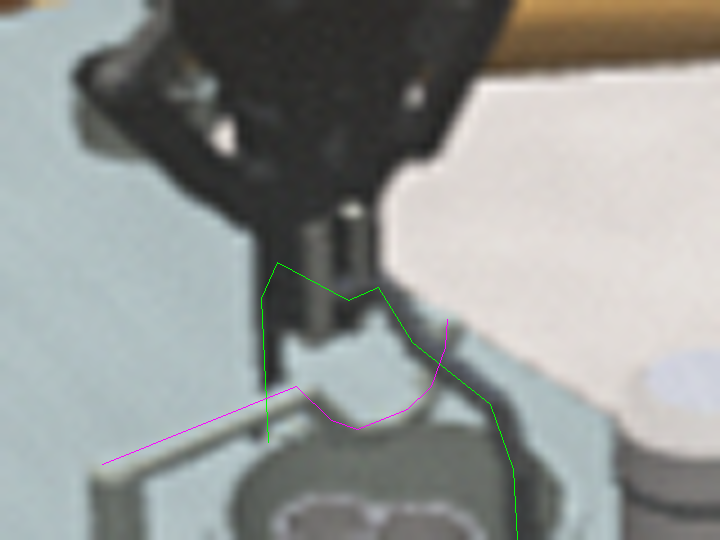

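Emit:
{"method": "drive_tool", "body": {"moves": [[1.0, [0, 0, 0.5], 0], [1.0, [0, 0, 1.2], 0], [1.0, [0, 0, 1.8], 0], [1.0, [0, 0, 2.3], 0], [1.0, [0, 0, 2.7], 0], [1.0, [0, 0, 2.7], 0]]}}

```text
clock: 24.32
eef_pos: [578.6, -43.1, 191.9]
tcp_rot: [3.139, 0.002, 1.746]
contact_force: [-0.3, 0.5, -4.3]
opening: 0.046
```

```bash
python3 bo.py b6 0 30 160 215 9
```

```text
[578.81038148 -43.10967774 192.22282697] [-0.20704857  0.2628537  -3.88860057] peak [573.57954954 -13.56927943 247.96568826] [257.01514095 201.53711097]
```

View pics/b6.png

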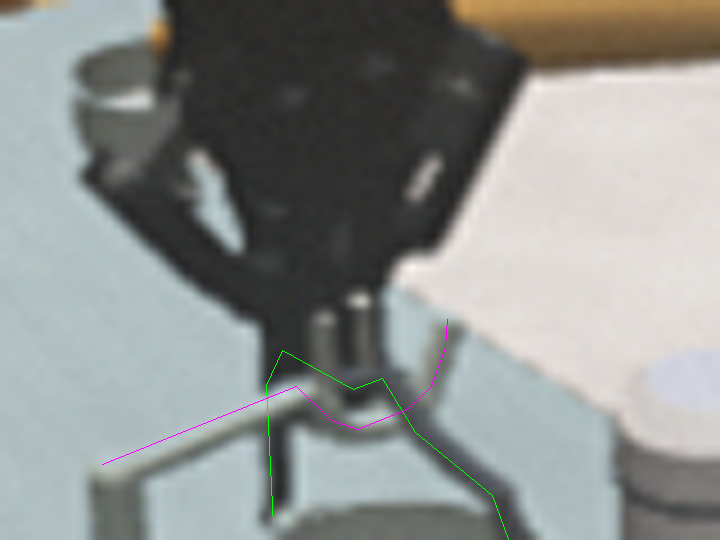

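Emit:
{"method": "drive_tool", "body": {"moves": [[1.0, [0, 0, 0.25], 0], [1.0, [0, 0, 0.5], 0], [1.0, [0, 0, 0.7], 0], [1.0, [0, 0, 0.8], 0], [1.0, [0, 0, 0.8], 0]]}}

```text
clock: 25.0
eef_pos: [579.9, -43.7, 186.1]
tcp_rot: [3.136, 0.003, 1.746]
contact_force: [-2.7, -3.1, 10.8]
opening: 0.045
```

```bash
python3 bo.py b7 0 30 160 215 9
```

```text
[579.90686849 -43.66700099 186.0365316 ] [-3.74335225 -2.04856605  9.77342437] peak [574.67751786 -14.12643754 241.74164923] [256.60432894 203.8263751 ]
```

View pics/b7.png

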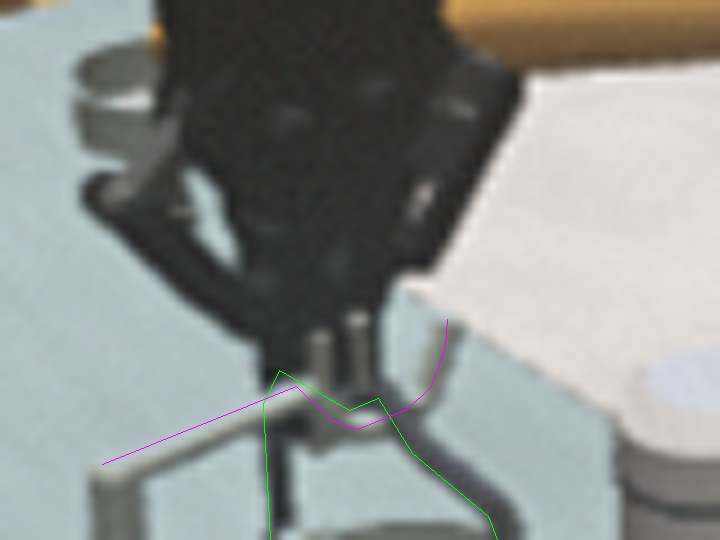

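Emit:
{"method": "drive_tool", "body": {"moves": [[1.0, [0, 0, -0.1], 0], [1.0, [-0.1, -0.2, -0.2], 0], [1.0, [-0.1, -0.4, -0.15], 0], [1.0, [-0.1, -0.4, -0.1], 0], [1.0, [-0.1, -0.4, -0.05], 0]]}}

```text
clock: 25.68
eef_pos: [576.3, -45.4, 186.9]
tcp_rot: [3.136, 0.003, 1.746]
contact_force: [-1.3, -1.5, 3.6]
opening: 0.045
```

```bash
python3 bo.py b8 0 30 160 215 9
```

```text
[576.34170959 -45.42593681 186.84793861] [-0.97962981 -1.6822478   2.25373745] peak [571.11019715 -15.88578021 242.54583256] [257.63098643 202.80998325]
```

View pics/b8.png

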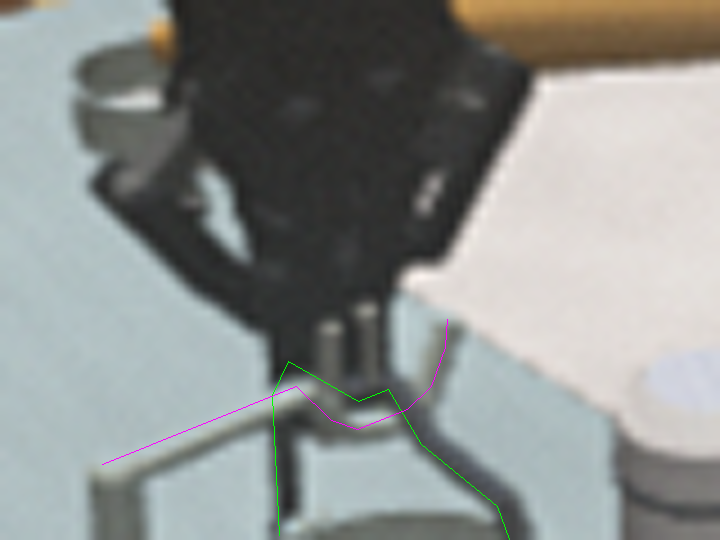

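Emit:
{"method": "drive_tool", "body": {"moves": [[1.0, [-0.1, 0, -0.1], 0], [1.0, [-0.3, 0, -0.1], 0], [1.0, [-0.3, 0, 0.05], 0], [1.0, [-0.3, 0, 0.15], 0], [1.0, [-0.3, 0, 0.2], 0]]}}

```text
clock: 26.35
eef_pos: [576.9, -47.1, 185.9]
tcp_rot: [3.135, 0.001, 1.746]
contact_force: [-4.0, 5.5, 11.2]
opening: 0.045
```

```bash
python3 bo.py b9 0 30 160 215 9
```

```text
[576.90446211 -47.1042599  185.93887034] [-4.12142091  5.43301723 10.23887279] peak [571.67661772 -17.56330091 241.70165366] [257.11948402 202.85982503]
```

View pics/b9.png

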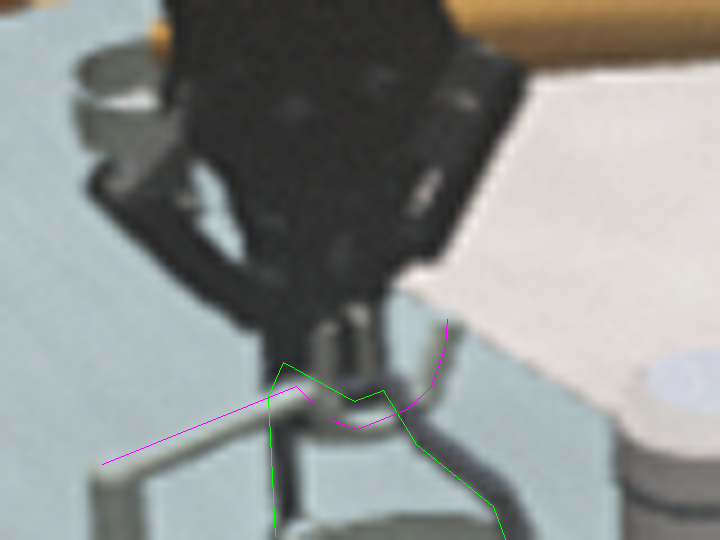

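Emit:
{"method": "drive_tool", "body": {"moves": [[1.0, [0.15, -0.1, -0.2], 0], [1.0, [0.15, -0.35, -0.2], 0], [1.0, [0.15, -0.35, -0.1], 0], [1.0, [0.15, -0.35, 0], 0], [1.0, [0.15, -0.35, 0.05], 0]]}}

```text
clock: 27.02
eef_pos: [573.6, -46.4, 186.5]
tcp_rot: [3.134, 0.001, 1.746]
contact_force: [-2.6, 0.1, 11.3]
opening: 0.044
```

```bash
python3 bo.py b10 0 30 160 215 9
```

```text
[573.65033967 -46.36992818 186.47191815] [-1.92140108 -0.34833633 10.40954675] peak [568.42543108 -16.82845826 242.22850192] [258.48784253 202.45586797]
```

View pics/b10.png

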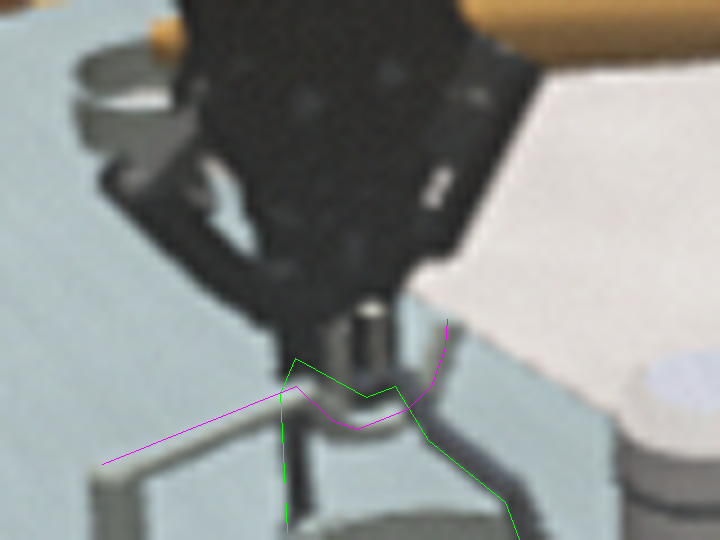

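Emit:
{"method": "drive_tool", "body": {"moves": [[1.0, [0, 0.15, -0.2], 0], [1.0, [0, 0.35, -0.15], 0], [1.0, [0, 0.35, -0.05], 0], [1.0, [0, 0.35, -0.05], 0]]}}

```text
clock: 27.58
eef_pos: [577.1, -45.7, 186.8]
tcp_rot: [3.134, 0.001, 1.746]
contact_force: [-0.2, 0.5, -1.4]
opening: 0.044
```

Emit:
{"method": "drive_tool", "body": {"moves": [[1.0, [0, 0, 0], 0], [0.95, [0, 0, 0], 0], [0.9, [0, 0, 0], 0], [0.88, [0, 0, 0], 0], [0.86, [0, 0, 0], 0], [0.84, [0, 0, 0], 0]], "grip_force": 20}}

```text
clock: 28.32
eef_pos: [577.1, -45.7, 186.9]
tcp_rot: [3.134, 0.001, 1.746]
contact_force: [0.3, 0.1, 0.4]
opening: 0.16
```

```bash
python3 bo.py b11 0 30 160 215 9
```

```text
[577.12480368 -45.73438907 186.87515008] [0.04162311 0.09523722 0.89782376] peak [571.90156617 -16.19262    242.63428447] [257.26979843 202.8051609 ]
```

View pics/b11.png

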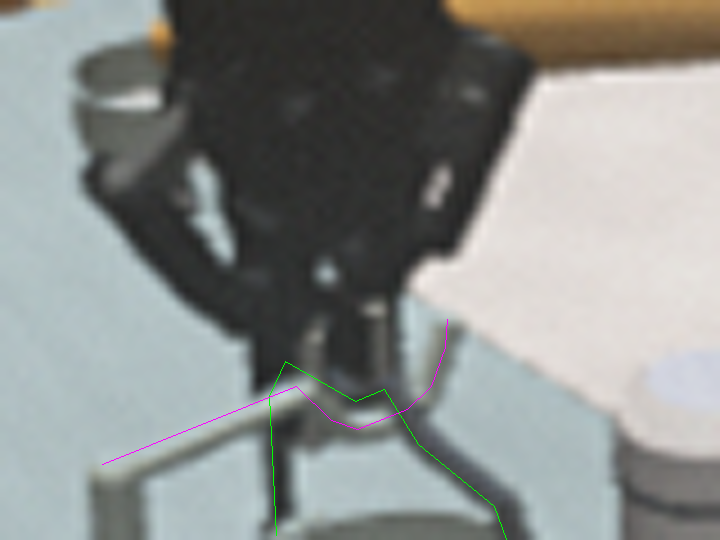

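Emit:
{"method": "drive_tool", "body": {"moves": [[0.75, [0, 0, 0], 0], [0.65, [0, 0, 0], 0], [0.6, [0, 0, 0], 0], [0.6, [0, 0, -0.2], 0], [0.6, [0, 0, -0.8], 0], [0.6, [0, 0, -1.8], 0], [0.6, [0, 0, -3], 0], [0.6, [0, 0, -4.5], 0], [0.6, [0, 0, -6], 0], [0.6, [0, 0, -8], 0], [0.6, [0, 0, -10], 0], [0.6, [0, 0, -12], 0]]}}

```text
clock: 29.88
eef_pos: [576.2, -45.7, 308.4]
tcp_rot: [3.134, 0.001, 1.746]
contact_force: [1.2, -0.8, 0.7]
opening: 0.397
```

```bash
python3 bo.py b12 0 30 160 215 9;python3 look.py b13 130 290 180 340 130 250 230 350
```

```text
[577.50470684 -45.81542336 311.29076978] [0.80744003 0.35349683 2.71142429] peak [572.28061999 -16.27387129 367.01581653] [254.71289249 154.69445315]
[576.9 -45.8 308.3] [3.132e+00 2.000e-03 1.746e+00] 30.025 0.4005078951053362 [-0.9  0.4 -0.1]
```

View pics/b12.png

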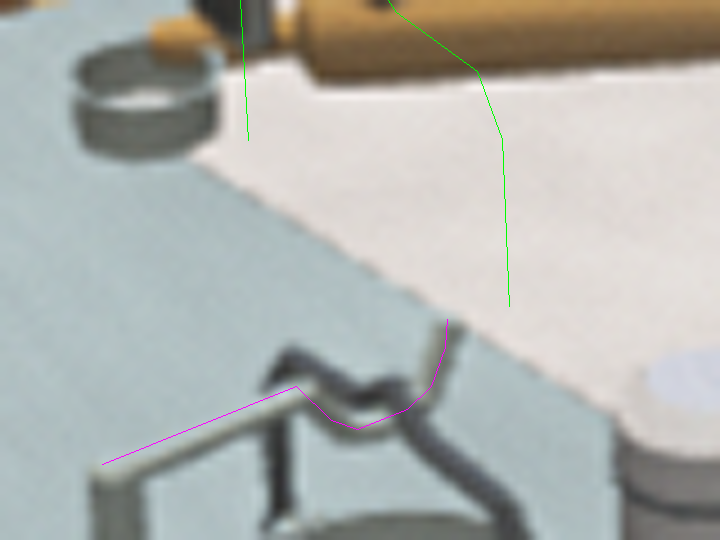

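View pics/b13.png

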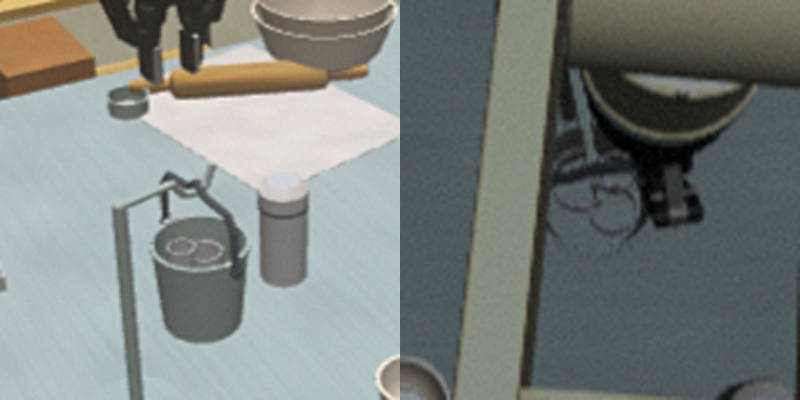

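Emit:
{"method": "drive_tool", "body": {"moves": [[0.6, [0, 0, -3], 0], [0.6, [-3, 0, -4], 0], [0.6, [-7, -3, -4], 0], [0.6, [-11, -7, -4], 0], [0.6, [-15, -12, -4], 0], [0.6, [-18, -15, -4], 0], [0.6, [-20, -17, -4], 0], [0.6, [-20, -17, -4], 0], [0.6, [-20, -17, -4], 0], [0.6, [-20, -17, -4], 0], [0.6, [-20, -17, -4], 0], [0.6, [-20, -17, -4], 0]]}}

```text
clock: 31.52
eef_pos: [444.2, -271.9, 347.0]
tcp_rot: [3.132, 0.002, 1.747]
contact_force: [-0.2, -0.5, 0.4]
opening: 0.401
```

```bash
python3 look.py c1 130 290 180 340 120 280 130 450; cp pics/scene0.png /tmp/
python3 - <<'E'
from h import *
a=grab('scene','c2.png')
for n in('scene',):
  for t in('pail_center','squat_center','shaker_center','bowl_center'):
    l=r.spot_point(t,n);print(t,[(np.round(x['at'],1),round(x['score'],2)) for x in l[:1]])
b=grab('scene');d=np.abs(a['color'].astype(int)-b['color'])[170:290,215:290].mean();print('diff',d)
E
```

```text
[ 444.1 -272.1  347. ] [3.132e+00 2.000e-03 1.746e+00] 31.625 0.3989215237272384 [0.1 0.6 0.3]
pail_center [(array([263.7, 241. ]), 0.74)]
squat_center [(array([363.7, 348.8]), 0.63)]
shaker_center [(array([290.8, 219.5]), 0.87)]
bowl_center [(array([349.5, 288.9]), 0.81)]
diff 1.3757037037037037
```

View pics/c1.png

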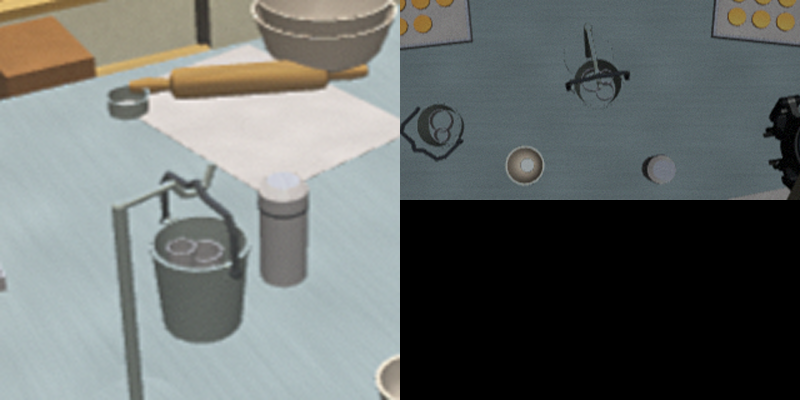

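Run:
```python
from h import *
a=grab('top')['color'][125:175,245:310,::-1]
cv2.imwrite('pics/c3.png',cv2.resize(np.clip(a*2.2,0,255).astype(np.uint8),None,fx=11,fy=11,interpolation=2))
```

```text
(no output)
```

View pics/c3.png

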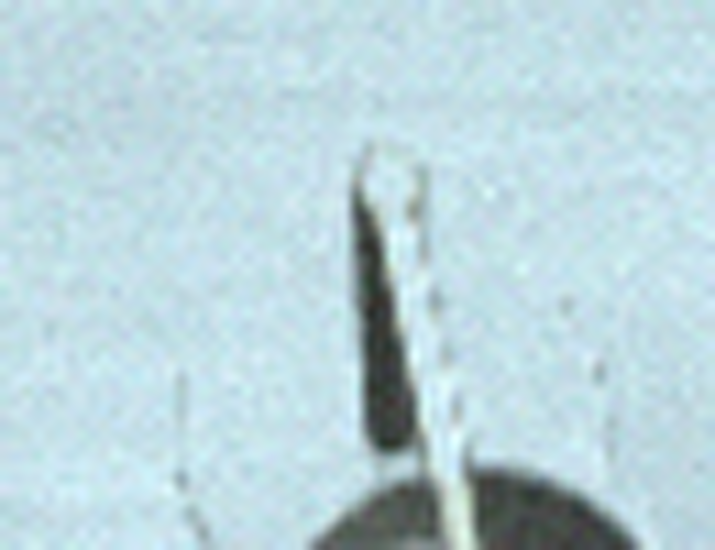

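View pics/c2.png

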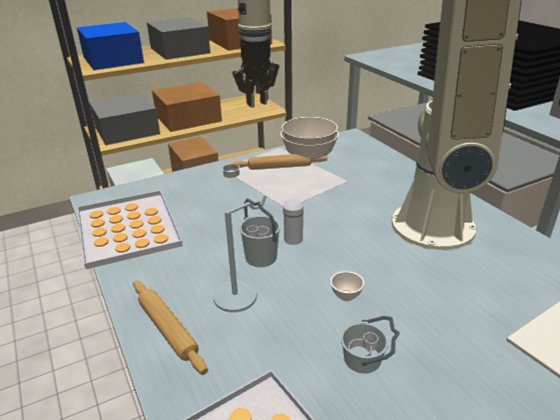

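Run:
```python
from h import *
a=grab('top')['color'][155:205,255:320,::-1]
cv2.imwrite('pics/c4.png',cv2.resize(np.clip(a*2.2,0,255).astype(np.uint8),None,fx=11,fy=11,interpolation=2))
```

```text
(no output)
```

View pics/c4.png

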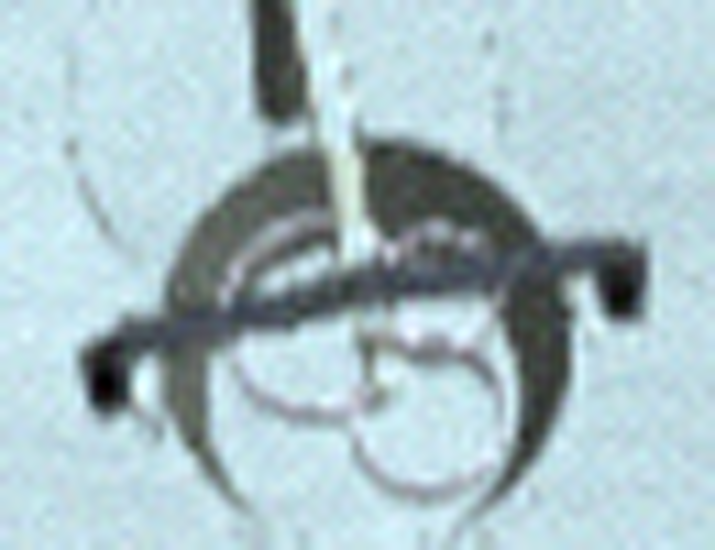

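The top view shows the rod crossing the middle of the bail: the legs are at columns 105 and 625, and the rod is at about 363. The wire is square to the rod, and the cutters are still in the pail. I'm handing the job in.

```bash
python3 -c "
from rig import r
print(r.sense()['clock']);print(r.sign_off())"
```

```text
32.025
the job is handed in; nothing more can be done
None
```

The tall pail hangs on the hook by the middle notch of its handle, and I handed the job in at about 32 s. One thing may count against it: the pail tipped by about 25° (judged from the picture) partway through the handle swing.

- **Handle swing:** I first pinched the wire and moved along its arc. On the second half of the arc the wire did not turn in the pads and the pail tipped. I reversed, and it stood upright again about 8 mm from where it started, with no cutters on the table in the later pictures. I then brought the handle upright with a loose grip, and the pail stayed still.
- **Hanging:** I lifted the pail by the side stretch of the handle, passed it over the hook tip and lowered it into the trough. I centred it using the force readings, let go and backed the arm away.
- **Last checks:**
  - From above, the hook's rod crosses the handle at its middle and square to it.
  - Two pictures about 0.2 s apart differed only by about the level of image noise, and the pail looked the same in views about 1.5 s apart, so it appears still.
  - The other pail, the shaker and the bowl are within about 2 pixels of where they were.
  - The robot touches nothing.
- **Disagreements:**
  - The reported tool height read about 27 mm lower than both cameras showed the fingertips. My first close on the wire missed because of this, and I worked from the cameras afterwards.
  - The scene camera showed the hook and handle about 1 pixel to the right of my model.
  - At contact the notch was 2 mm above the height I had worked out.

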